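# Wedge a wax block tight in the trimming fixture and lock it

## Robot

A 6-joint arm with a two-finger parallel gripper is mounted at the origin on the work surface. World frame = base frame: x ahead of the robot, y to its left, z up, the work surface at z = 0. Lengths are in m, angles in rad, forces in N, time in s.
With the tool pointing down it reaches from about 0.225 to 0.875 m from the base axis. Payload 3.4 kg.
Tool frame: the origin (TCP) lies at the very end of the fingers, on their centre line; the grasp point (between the pads) lies 19 mm behind it; z points along the fingers, y is the direction in which the jaws open and shut (so a half turn about z gives the same grasp; the last joint's range is limited). The gripper opens to 85 mm and grips with 20 to 120 N. Pads are 22 mm wide; open, the fingers measure 114 mm over their backs; the gripper's body (76 mm by 85 mm) begins 54 mm behind the grasp point. The pads swing forward as they close: fully open they stand 13 mm farther back than shut.
Start: joints at [-1.358, 0.276, 1.505, -0, 1.361, -0.121], TCP at [0.188, -0.543, 0.231] pointing down, gripper open.
Joint ranges: [-2.89, 2.89], [-0.75, 2.08], [0.22, 2.7], [-1.18, 4.32], [0.11, 2.71], [-2.7, 2.7]. Speed limits (rad/s): [2.57, 2.57, 3.14, 3.14, 3.14, 3.14].

## Interface

Orientations are given as a unit quaternion [w, x, y, z].
In Python, from workcell import ctrl gives the robot as it stands. The module is installed in compiled form; this text tells all that it offers.
- The arm moves only by the shell command python3 -m creep 'ROWS' [FORCE]. ROWS is JSON, a list of rows, each a list of 3 entries, a list of its own where there are three numbers: the shift along the tool's x, y, z in m, then the turn, a rotation vector about the tool's x, y, z in rad, then the closure, from 0 (fully open) to 1 (shut). In form: [[[tx, ty, tz], [wx, wy, wz], jaw], ...]. A call has 1 to 20 rows; each row is the pose to reach, as a shift and turn from the pose commanded when the call began, along the tool's axes at that moment; what a row does not reach only later rows make up. A row lasts 1/12 s, in which the tool goes at most 41.7 mm and 7.16 degrees, less where a joint would pass 70% of its speed; a pose out of reach is approached as far as the arm can. A call with a gripper value outside its range is refused whole. The fingers move at their own pace and stop on an object; FORCE is the grip in N (left out, the last holds). Time passes only in rows, so rows that repeat a pose let the fingers close. It gives the time, the measured TCP pose, the force and the opening at its end, in the units of the state.
- ctrl.get_state(): the state, without advancing time (a new reading comes with each control period).
- ctrl.camera(name): name is "scene" or "top" or "wrist"; returns a dict with "img" (400x640x3 uint8, red, green, blue), "camera_matrix" (3x3 intrinsics, pixels), "eye" and "orientation" of the camera in the world. Camera axes: x right, y up, looking along -z (the intrinsics and any distortion apply to the point x, -y, -z); pixel columns grow to the right and rows downward; lengths in m; the calibration is good to about 2 mm. A picture is of the moment at which its call begins. There is no depth.
- ctrl.sign_off(): hands the job in, once; it reports no verdict.
The state is a dict: "time": time; "qpos": joint angles; "joint_velocities": joint speeds; "tau": joint torques, N m; "tcp_pos": TCP position; "eef_rot": TCP orientation; "force": force on the tool from outside, world axes, zero at the start; "moment": the same for the moment, N m; "gripper_width": finger opening in m.
Only numpy, scipy, OpenCV 4.12 (cv2) and the standard library are available. Lean on these libraries where they do the work, as an engineer would, in place of code of your own. Each camera call takes 0.05 s, during which the arm holds its last target.

## Task

Pick up the small hammer and tap the brass wedge of the sloping trimming fixture sideways on its red head, in several short taps with the hammer drawn clear in between, until it stops advancing and sits fully home; never push the wedge in with the gripper itself. Lay the hammer back down on the blue mat, then take the red-headed pin from its stand and push it fully down through the wedge's hole into the hole of the bed beneath, so that the wedge is locked. Let go of everything and leave the other things on the bench where they are.

Things in the scene. Friction and masses are not known exactly. Their poses are not given: they have to be found in the camera images.
- wedge (a joint): Travel (m) of the brass wedge along bed +y. 0.030 = home: a hard stop, its tapered side then tight on the steel cheek. Starts at 0 to 0.012 and stays where left; moving it takes about 8 N (plus 15 N per m/s). Wedge: 130 mm long, 12 mm thick, 36 mm wide at the tail, 22 mm at the nose, with an 11 mm hole along bed z, 55 mm ahead (+y) of its tail end.
- wedge_tail (a point): Centre of the flat struck face at the -y end of the wedge's red head (head 32 mm along x, 24 mm along z, 16 mm long). Struck towards +y. Axes are the bed's: y level, the driving direction; x up the slope, away from the robot; z the bed's normal, leaning 30 degrees from vertical towards the robot. Free air on its -y side; when home it stands 20 mm outside the bed's edge.
- lock_hole (a point): Centre of the mouth of the 11 mm hole in the bed's top (24 mm deep, through), axes as wedge_tail: the pin goes in along -z, 30 degrees from vertical. The wedge covers it, its top 12.5 mm above this point; its hole lines up only when home. Within 60 mm nothing is over 13 mm above the bed but the wedge's red head (24.5 mm high, from 39 mm off on the -y side).
- fixture: Fixed trimming fixture: origin under its base below the bed's middle, z up, x to the bed's high side, y the driving direction. Bed: aluminium, 140 mm up the slope by 180 mm, top 50 mm above the table at the low (robot) edge, 120 mm at the high edge; a yellow cassette with wax block, dark jaws and a tapered cheek on it.
- hammer_grip (a point): Two-faced hammer: steel head, white faces, black handle, 0.22 to 0.36 kg, lying on the mat. Point mid-handle, near the centre of mass, 22 mm above the mat. x to the head, y along the head, z up. Handle 18 mm wide (y), 24 mm high, straight from x = -105 to +42; pommel 34 mm high to -134. Head: 36 mm diameter along y, axis at x = +60, z = -4, round striking faces at y = +34 and -34 mm.
- hammer: The same hammer; origin on its underside (22 mm below hammer_grip).
- mat: Blue flat mat fixed to the table, 280 (x) by 160 (y) by 4 mm; origin at the middle of its underside.
- pin_center (a point): Locking pin, 40 g, upright in the stand; point half-way up its axis, z to the head. Steel shank 8 mm in diameter, chamfered tip, 34 to 6 mm below the point; red round head 15 mm in diameter, from 6 mm below (shoulder) to 34 mm above. Fully in, the shoulder rests on the wedge and this point is 18.5 mm above lock_hole along z. Grip the head 18 mm above the point so that the fingertips stay clear.
- pin: The same pin; origin at its tip.
- stand: White square block, 60 x 60 x 40 mm, fixed to the table, origin at the middle of its underside; the pin stands in its 9 mm central hole with its shoulder on the block's top, so the shank must be lifted 30 mm to come free.
- jar_c (a point): Centre of a clear specimen jar with blue cap, 60 mm wide, 85 mm high (bystander).
- bottle_c (a point): Centre of an amber bottle, 64 mm wide, 150 mm high (bystander).
- mould_c (a point): Centre of a small steel embedding mould, 45 x 34 x 14 mm (bystander).
- cassette_c (a point): Centre of a loose green cassette, 40 x 28 x 6 mm (bystander).
- beaker_c (a point): Centre of a steel beaker, 70 mm wide, 90 mm high (bystander).

How it is judged:
On the way, in this order (a step that is already met when the one before it is completed fails the run):
1. a short tap has driven the wedge at least 2 mm, the hammer is clear of it again, and the wedge is still at least 3 mm short of home (distance of wedge_tail from where it was at the start of the episode above 0.002 m and value of joint wedge below 0.027 m and contact force between hammer and wedge below 0.2 N and height (world z) of hammer above 0.03 m), for 0.1 s.
2. the wedge is fully home (within 2 mm) (value of joint wedge above 0.028 m), for 0.1 s.
At the end, for the whole second after the job is handed in: Wedge within 2 mm of home; pin through wedge and bed: centre within 6 mm of the hole axis in bed x and y, within 4 mm of full depth, axis within 0.25 rad; hammer lying flat, its grip point over the 280 x 160 mm mat and below 34 mm; hammer and pin at rest (value of joint wedge above 0.028 m and x of pin_center in the frame of lock_hole between -0.006 and 0.006 m and y of pin_center in the frame of lock_hole between -0.006 and 0.006 m and z of pin_center in the frame of lock_hole below 0.0225 m and angle between the z axis of pin_center and the z axis of lock_hole, either way round below 0.25 rad and x of hammer_grip in the frame of mat between -0.14 and 0.14 m and y of hammer_grip in the frame of mat between -0.08 and 0.08 m and height (world z) of hammer_grip below 0.034 m and linear speed of each of hammer, pin below 0.02 m/s); the robot touches nothing.
It fails at once if the gripper or arm pushes the wedge (over 2 N) before it is home (value of joint wedge below 0.0275 m and contact force between any of the fingers, the arm and wedge above 2 N).
It fails at once if a bystander is shifted or tipped by more than 30 mm (distance of any of jar_c, bottle_c, mould_c, cassette_c, beaker_c from where it was at the start of the episode above 0.03 m).
It also fails if it takes over 64 s, if anything falls off the work surface, if the arm or the gripper's body presses on something with over 40 N, if the wrist force passes 120 N, or if a joint passes its speed limit or range.

## Working session

There is one attempt and no reset: what is moved stays moved. The work goes in short steps, Python scripts to look and compute and a shell command to move; the robot and the scene stay as the last step left them, time stands still between calls to the robot, and variables do not carry over. Pictures are saved under pics/ and viewed, and the job is handed in when it is done.

```bash
mkdir -p pics; ls; python3 - <<'E'
from workcell import ctrl
import cv2
s=ctrl.get_state()
for k,v in s.items(): print(k,v)
for n in ["scene","top","wrist"]:
    c=ctrl.camera(n)
    cv2.imwrite(f"pics/{n}0.png",c["img"][:,:,::-1])
    print(n,{k:(v if k!="img" else None) for k,v in c.items()})
E
```

```text
pics
time 0.0
qpos [-1.35799261e+00  2.76608088e-01  1.50616577e+00  2.25248266e-05
  1.36071987e+00 -1.21012454e-01]
joint_velocities [ 0.00114125  0.00074545  0.00098475  0.00138618 -0.00018367 -0.00093836]
tau [-1.81384985e-04 -4.16780484e+01 -2.45808578e+01 -6.89466924e-04
  1.08820258e-02 -2.73119042e-05]
tcp_pos [ 0.18827798 -0.54271894  0.23041926]
eef_rot [-9.50041090e-04  9.86103098e-01  1.66131802e-01 -3.26091975e-05]
force [-0.24019863 -0.430645   -0.21736594]
moment [ 0.05152972  0.0234639  -0.0206133 ]
gripper_width 0.0854728678291078
scene {'img': None, 'camera_matrix': array([[446.03847022,   0.        , 316.21330591],
       [  0.        , 446.03847022, 197.96767892],
       [  0.        ,   0.        ,   1.        ]]), 'eye': array([1.27814233, 0.81702185, 0.79466106]), 'orientation': array([0.3294666 , 0.17153642, 0.4305866 , 0.82257048])}
top {'img': None, 'camera_matrix': array([[411.35000344,   0.        , 322.62023578],
       [  0.        , 411.35000344, 197.58480195],
       [  0.        ,   0.        ,   1.        ]]), 'eye': array([0.43642891, 0.06422248, 1.03923015]), 'orientation': array([ 0.70858742,  0.05000112, -0.03846326, -0.70279751])}
wrist {'img': None, 'camera_matrix': array([[297.70454146,   0.        , 320.77494057],
       [  0.        , 297.70454146, 200.47345717],
       [  0.        ,   0.        ,   1.        ]]), 'eye': array([ 0.2580163 , -0.51808836,  0.37454789]), 'orientation': array([ 0.80672106, -0.11648663,  0.0845672 , -0.57313208])}
```

View pics/top0.png

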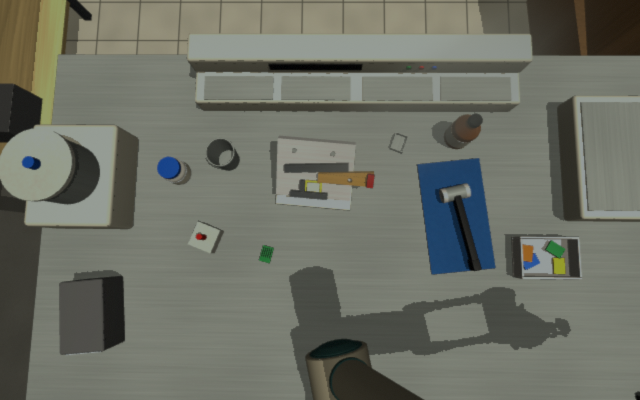

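View pics/scene0.png

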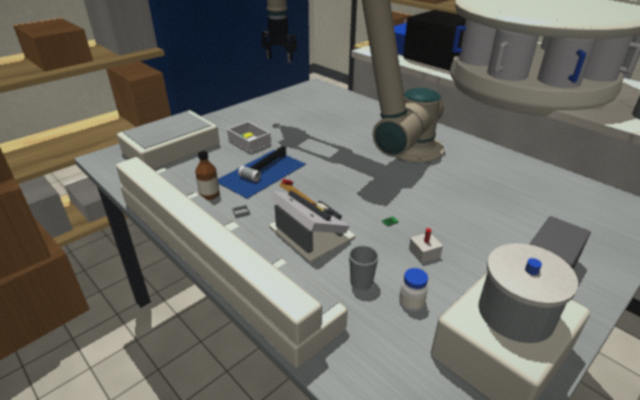

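View pics/wrist0.png

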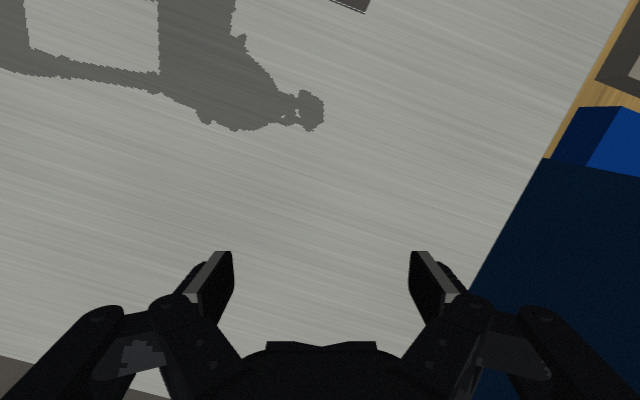

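```bash
cat > h.py <<'E'
import numpy as np, cv2
from scipy.spatial.transform import Rotation as R
def Rq(q): return R.from_quat([q[1],q[2],q[3],q[0]])
class Cam:
    def __init__(s,c):
        s.K=np.array(c["camera_matrix"]); s.e=np.array(c["eye"]); s.R=Rq(c["orientation"]).as_matrix(); s.img=c["img"]
    def proj(s,P):
        p=(np.atleast_2d(P)-s.e)@s.R; p=p*[1,-1,-1]; u=p@s.K.T; return u[:,:2]/u[:,2:]
    def ray(s,uv):
        d=np.linalg.inv(s.K)@[uv[0],uv[1],1.]; return s.R@(d*[1,-1,-1])
    def onz(s,uv,z):
        d=s.ray(uv); return s.e+d*(z-s.e[2])/d[2]
def tri(obs):
    A=np.zeros((3,3));b=np.zeros(3)
    for c,uv in obs:
        d=c.ray(uv); d/=np.linalg.norm(d); M=np.eye(3)-np.outer(d,d); A+=M; b+=M@c.e
    return np.linalg.solve(A,b)
def crop(img,x0,y0,x1,y1,f,name):
    cv2.imwrite("pics/"+name,cv2.resize(img[y0:y1,x0:x1],None,fx=f,fy=f,interpolation=cv2.INTER_CUBIC)[:,:,::-1])
E
python3 - <<'E'
from h import *; from workcell import ctrl
import pickle
t=ctrl.camera("top"); s=ctrl.camera("scene"); pickle.dump((t,s),open("init.pkl","wb"))
crop(t["img"],265,125,395,220,6,"t_fix.png")
crop(t["img"],410,150,500,280,4,"t_ham.png")
crop(s["img"],255,160,365,265,5,"s_fix.png")
crop(s["img"],215,140,310,200,7,"s_ham.png")
crop(s["img"],400,220,450,270,10,"s_pin.png")
crop(t["img"],180,210,230,260,10,"t_pin.png")
print(t["img"].shape, ctrl.get_state()["time"])
E
```

```text
(400, 640, 3) 0.25
```

View pics/t_fix.png

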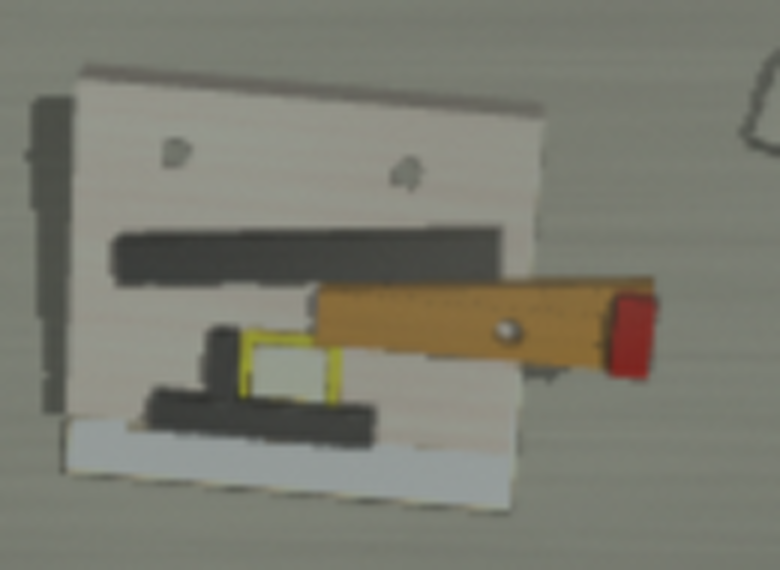

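View pics/t_ham.png

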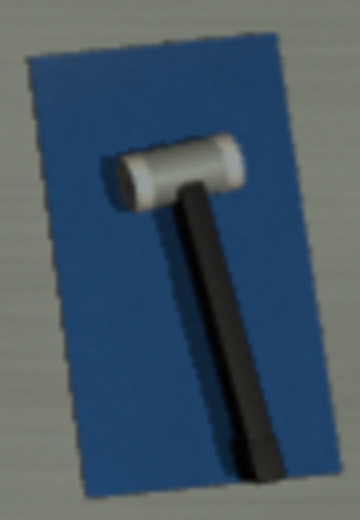

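View pics/s_fix.png

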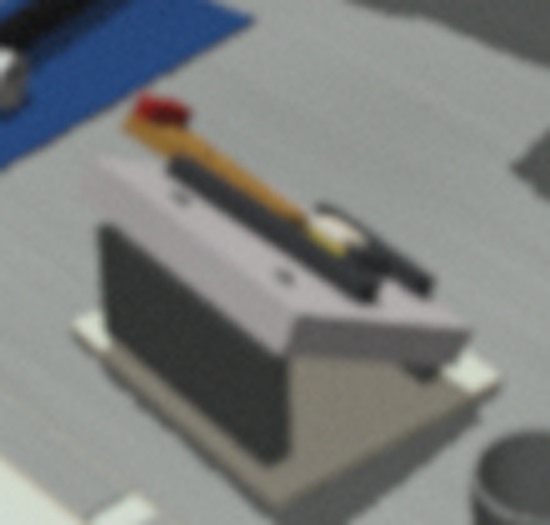

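View pics/s_ham.png

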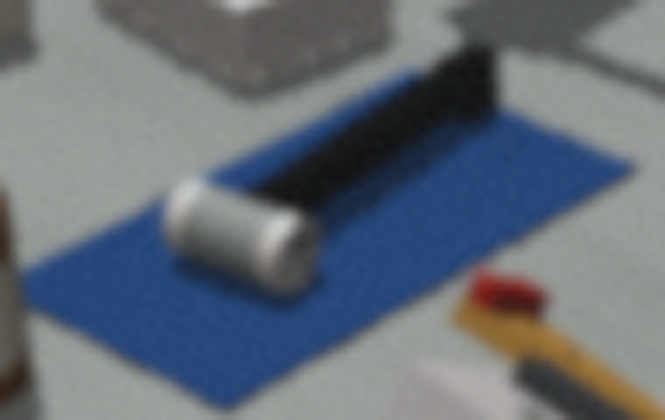

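View pics/s_pin.png

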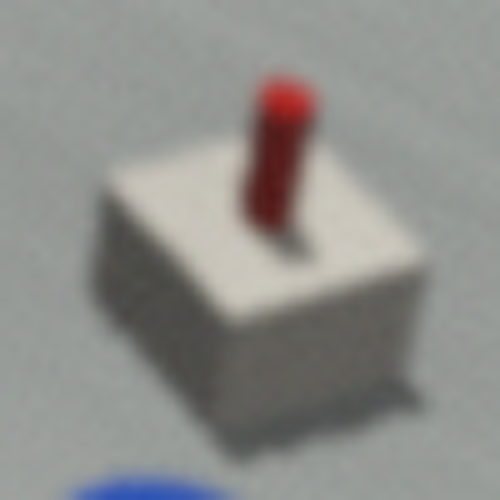

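View pics/t_pin.png

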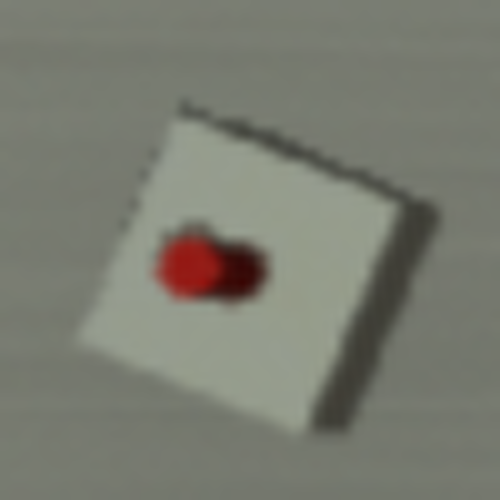

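```bash
cat > fit.py <<'E'
from h import *; import pickle
from scipy.optimize import least_squares
t,s=pickle.load(open("init.pkl","rb")); T=Cam(t);S=Cam(s)
def cr(p,x0,y0,f): return (np.array(p)+.5)/f-.5+np.array([x0,y0])
def pt(p): return cr(p,265,125,6)
def ps(p): return cr(p,255,160,5)
c30,s30=np.cos(np.pi/6),.5
def bed2fix(P): # bed frame origin at bed-top middle
    P=np.atleast_2d(P); x,y,z=P.T
    return np.c_[x*c30-z*s30,y,0.085+x*s30+z*c30]
def f2w(P,q):
    c,s_=np.cos(q[2]),np.sin(q[2]); P=np.atleast_2d(P)
    return np.c_[q[0]+c*P[:,0]-s_*P[:,1],q[1]+s_*P[:,0]+c*P[:,1],P[:,2]]
B={'HL':(.07,.09,0),'HR':(.07,-.09,0),'LL':(-.07,.09,0),'LR':(-.07,-.09,0)}
ot={'HL':(80,80),'HR':(543,117),'LL':(66,415),'LR':(516,450)}
os_={'HL':(297,318),'HR':(98,158),'LL':(470,330)}
if __name__=="__main__":
    def res(q,sep=False):
        r=[]
        for o,C,f in ((ot,T,pt),(os_,S,ps)):
            for k,v in o.items(): r.append(C.proj(f2w(bed2fix(B[k]),q))[0]-f(v))
        return np.array(r) if sep else np.ravel(r)
    o=least_squares(res,[.5,.05,0],loss='soft_l1'); q=o.x; print(q,"\n",res(q,True).round(2))
    np.save("q.npy",q)
    # hammer on mat
    def ph(p): return cr(p,410,150,4)
    for n,p in dict(mTL=(28,57),mTR=(278,33),mBL=(87,497),mBR=(340,472)).items(): print(n,T.onz(ph(p),.004).round(4))
    def sh(p): return cr(p,215,140,7)
    # head top silhouettes
    for n,p,z in [("headL",(119,182),.022),("headR",(244,160),.022),("handle_at_head",(192,190),.034),("pommel_end",(265,480),.034)]: print(n,T.onz(ph(p),z).round(4))
    # pin
    print("pin top", tri([(T,cr((188,267),180,210,10)),(S,cr((287,102),400,220,10))]).round(4), T.onz(cr((188,267),180,210,10),.08).round(4))
    st=[(180,112),(402,203),(303,435),(80,340)]
    print("stand",np.mean([T.onz(cr(p,180,210,10),.04) for p in st],0).round(4),[T.onz(cr(p,180,210,10),.04).round(3) for p in st])
    for n,p,zb in [("hole",(508,330),.0125),("headTop R edge",(656,300),.0245),("headTop Rlow",(648,378),.0245)]:
        # intersect with bed plane offset
        d=T.ray(pt(p)); n_=f2w(bed2fix((0,0,1)),q)[0]-f2w(bed2fix((0,0,0)),q)[0]; o0=f2w(bed2fix((0,0,zb)),q)[0]
        P=T.e+d*((o0-T.e)@n_)/(d@n_); 
        ex=f2w(bed2fix((1,0,0)),q)[0]-f2w(bed2fix((0,0,0)),q)[0]; ey=f2w(bed2fix((0,1,0)),q)[0]-f2w(bed2fix((0,0,0)),q)[0]
        print(n,P.round(4),"bed",((P-o0)@ex).round(4),((P-o0)@ey).round(4))
E
python3 fit.py
```

```text
[ 0.62179454  0.10054087 -0.07207902] 
 [[-0.93  0.34]
 [ 0.11  0.06]
 [ 0.3   0.67]
 [-0.78  0.66]
 [-0.84 -0.07]
 [-3.    0.35]
 [-0.27  0.36]]
mTL [ 0.6552 -0.1576  0.004 ]
mTR [ 0.6717 -0.3168  0.004 ]
mBL [ 0.3788 -0.1885  0.004 ]
mBR [ 0.3955 -0.3443  0.004 ]
headL [ 0.5726 -0.2085  0.022 ]
headR [ 0.587  -0.2861  0.022 ]
handle_at_head [ 0.5664 -0.2497  0.034 ]
pommel_end [ 0.3915 -0.2876  0.034 ]
pin top [0.4631 0.3707 0.0809] [0.464  0.3697 0.08  ]
stand [0.4641 0.3694 0.04  ] [array([0.503, 0.386, 0.04 ]), array([0.481, 0.331, 0.04 ]), array([0.425, 0.353, 0.04 ]), array([0.447, 0.408, 0.04 ])]
hole [0.5987 0.0184 0.0896] bed -0.0125 -0.0836
headTop R edge [ 0.6071 -0.0369  0.1106] bed 0.0087 -0.1381
headTop Rlow [ 0.5795 -0.0354  0.0946] bed -0.0233 -0.1386
```

```bash
cat > plan.py <<'E'
from h import *; from workcell import ctrl
def plan(p,Rt=None,yaw=None):
    """target TCP world pos & orientation -> shift/turn in current tool axes"""
    s=ctrl.get_state(); R0=Rq(s["eef_rot"])
    if Rt is None:
        Rt=R0 if yaw is None else R.from_matrix(np.c_[[np.cos(yaw),np.sin(yaw),0],[np.sin(yaw),-np.cos(yaw),0],[0,0,-1]])
    sh=R0.inv().apply(np.array(p)-s["tcp_pos"]); tr=(R0.inv()*Rt).as_rotvec()
    print("t",round(s["time"],2),"shift",sh.round(4),"turn",tr.round(4),"rows~",np.linalg.norm(sh)/.0417,np.degrees(np.linalg.norm(tr))/7.16)
    return sh,tr
def st():
    s=ctrl.get_state(); m=Rq(s["eef_rot"]).as_matrix()
    print("t %.2f"%s["time"],"tcp",s["tcp_pos"].round(4),"x",m[:,0].round(3),"y",m[:,1].round(3),"z",m[:,2].round(3),"F",s["force"].round(2),"w",round(s["gripper_width"],4))
E
python3 - <<'E'
from plan import *
st(); plan([.50,-.263,.16],yaw=.205)
E
```

```text
t 0.25 tcp [ 0.1884 -0.543   0.2309] x [0.945 0.328 0.   ] y [ 0.328 -0.945 -0.001] z [-0.     0.001 -1.   ] F [ 0.25 -0.95  0.51] w 0.0855
t 0.25 shift [ 0.3862 -0.1624  0.0711] turn [-8.000e-04 -1.000e-04  1.289e-01] rows~ 10.190307270415596 1.0311197025495895
```

```bash
python3 -m creep '[[[0.03,-0.012,0],[0,0,0.06],0],[[0.386,-0.162,0.071],[0,0,0.129],0],[[0.386,-0.162,0.071],[0,0,0.129],0],[[0.386,-0.162,0.071],[0,0,0.129],0],[[0.386,-0.162,0.071],[0,0,0.129],0],[[0.386,-0.162,0.071],[0,0,0.129],0],[[0.386,-0.162,0.071],[0,0,0.129],0],[[0.386,-0.162,0.071],[0,0,0.129],0],[[0.386,-0.162,0.071],[0,0,0.129],0],[[0.386,-0.162,0.071],[0,0,0.129],0],[[0.386,-0.162,0.071],[0,0,0.129],0],[[0.386,-0.162,0.071],[0,0,0.129],0],[[0.386,-0.162,0.071],[0,0,0.129],0]]' 100
python3 - <<'E'
from plan import *
c=ctrl.camera("wrist"); cv2.imwrite("pics/w1.png",c["img"][:,:,::-1]); st()
import pickle; pickle.dump(c,open("w1.pkl","wb")); print(c["eye"],c["orientation"])
C=Cam(c)
def H(P,g=(.521,-.2592,.026),y=.205):
    P=np.atleast_2d(P); return np.c_[g[0]+np.cos(y)*P[:,0]-np.sin(y)*P[:,1],g[1]+np.sin(y)*P[:,0]+np.cos(y)*P[:,1],g[2]+P[:,2]]
print(C.proj(H([(.06,.034,-.004),(.06,-.034,-.004),(0,.009,.012),(0,-.009,.012),(.042,0,.012),(-.05,0,.012)])).round(1))
E
```

```text
time: 1.33
tcp_pos: [0.5003, -0.263, 0.1599]
eef_rot: [-0.0, 0.995, 0.104, -0.001]
force: [-1.1, -0.7, -0.0]
gripper_width: 0.0856
t 1.38 tcp [ 0.4997 -0.2639  0.1602] x [ 0.979  0.204 -0.001] y [ 0.204 -0.979  0.   ] z [-0.001 -0.001 -1.   ] F [-0.27 -0.64 -0.12] w 0.0856
[ 0.57256119 -0.24687749  0.30377819] [ 0.76877963 -0.1119786   0.09169381 -0.62292128]
[[285.2 103.2]
 [360.8 103.5]
 [312.8 172.5]
 [332.7 172.5]
 [323.  124.7]
 [322.4 224.1]]
```

View pics/w1.png

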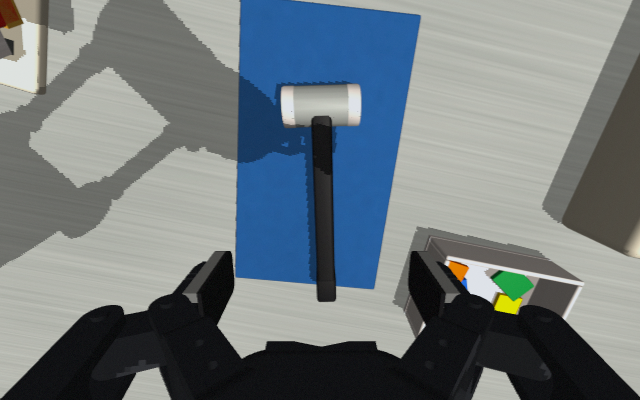

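```bash
python3 - <<'E'
from plan import *
plan([.521,-.259,.009],yaw=.23)
E
```

```text
t 1.38 shift [ 0.022  -0.0005  0.1512] turn [ 0.0003  0.0011 -0.0242] rows~ 3.663162813807173 0.19370767060871047
```

```bash
python3 -m creep '[[[0.022,0,0.035],[0,0,-0.024],0],[[0.022,0,0.075],[0,0,-0.024],0],[[0.022,0,0.115],[0,0,-0.024],0],[[0.022,0,0.14],[0,0,-0.024],0],[[0.022,0,0.151],[0,0,-0.024],0],[[0.022,0,0.151],[0,0,-0.024],0],[[0.022,0,0.151],[0,0,-0.024],1],[[0.022,0,0.151],[0,0,-0.024],1],[[0.022,0,0.151],[0,0,-0.024],1],[[0.022,0,0.151],[0,0,-0.024],1],[[0.022,0,0.151],[0,0,-0.024],1],[[0.022,0,0.151],[0,0,-0.024],1],[[0.022,0,0.151],[0,0,-0.024],1],[[0.022,0,0.151],[0,0,-0.024],1]]' 110
python3 - <<'E'
from plan import *
st()
q=np.load("q.npy"); import fit
for y in (-.1385,): print(fit.f2w(fit.bed2fix((-.0073,y,.0125)),q).round(4))
print(fit.f2w(fit.bed2fix((-.0125,-.055,.0)),q).round(4))
E
```

```text
time: 2.55
tcp_pos: [0.5222, -0.2597, 0.0107]
eef_rot: [0.001, 0.993, 0.114, 0.001]
force: [-1.1, 0.4, 5.3]
gripper_width: 0.0164
t 2.55 tcp [ 0.5222 -0.2597  0.0107] x [0.974 0.227 0.001] y [ 0.227 -0.974  0.002] z [ 0.002 -0.001 -1.   ] F [-1.12  0.42  5.3 ] w 0.0164
[[ 0.5993 -0.0367  0.0922]]
[[0.607  0.0465 0.0788]]
```

```bash
python3 -m creep '[[[0,0,-0.02],[0,0,0],1],[[0,0,-0.05],[0,0,0],1],[[0,0,-0.09],[0,0,0],1],[[0,0,-0.12],[0,0,0],1],[[0,0,-0.13],[0,0,0],1],[[0,0,-0.13],[0,0,0],1]]'
python3 - <<'E'
from plan import *
c=ctrl.camera("wrist"); cv2.imwrite("pics/w2.png",c["img"][:,:,::-1]); st()
plan([.536,-.096,.141],yaw=-.072)
E
```

```text
time: 3.05
tcp_pos: [0.5231, -0.2602, 0.1422]
eef_rot: [0.002, 0.993, 0.114, 0.002]
force: [-0.1, 0.0, -2.0]
gripper_width: 0.0163
t 3.10 tcp [ 0.5216 -0.2593  0.1397] x [0.974 0.227 0.001] y [ 0.227 -0.974  0.001] z [ 0.001 -0.001 -1.   ] F [-0.51 -0.24 -2.54] w 0.0166
t 3.1 shift [ 0.0511 -0.1557 -0.0015] turn [ 0.001  -0.0011  0.301 ] rows~ 3.9307105357471004 2.408432718609421
```

View pics/w2.png

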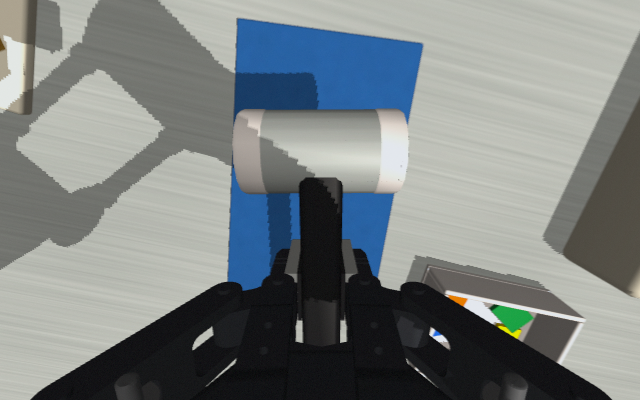

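```bash
python3 -m creep '[[[0.008,-0.02,0],[0,0,0.05],1],[[0.022,-0.06,0],[0,0,0.12],1],[[0.034,-0.1,0],[0,0,0.2],1],[[0.046,-0.135,0],[0,0,0.27],1],[[0.051,-0.15,0],[0,0,0.3],1],[[0.051,-0.156,0],[0,0,0.301],1],[[0.051,-0.156,0],[0,0,0.301],1],[[0.051,-0.156,0],[0,0,0.301],1]]'
python3 - <<'E'
from plan import *; import pickle
c=ctrl.camera("wrist"); cv2.imwrite("pics/w3.png",c["img"][:,:,::-1]); st(); pickle.dump(c,open("w3.pkl","wb"))
print(c["eye"],c["orientation"])
C=Cam(c); print(C.proj([[.5993,-.0367,.0922]]))
E
```

```text
time: 3.77
tcp_pos: [0.5348, -0.096, 0.1375]
eef_rot: [0.0, 0.999, -0.035, -0.002]
force: [0.2, -0.1, -2.5]
gripper_width: 0.0164
t 3.82 tcp [ 0.5352 -0.0967  0.138 ] x [ 0.997 -0.072 -0.002] y [-0.072 -0.997  0.   ] z [-0.002 -0.    -1.   ] F [-0.37  0.24 -3.17] w 0.0162
[ 0.60874568 -0.0999894   0.28132733] [-0.67474732  0.09918381 -0.10701937  0.7234815 ]
[[220.57993701 133.94577232]]
```

View pics/w3.png

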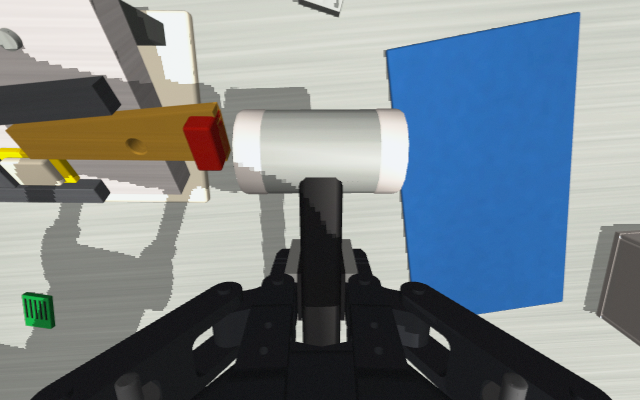

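```bash
python3 - <<'E'
from h import *; import pickle,fit
c=pickle.load(open("w3.pkl","rb")); crop(c["img"],120,80,250,200,6,"w3c.png"); C=Cam(c)
q=np.load("q.npy")
for x in (-.0233,.0087):
  for y in (-.1385,-.1225):
    for z in (.0005,.0245):
      print((x,y,z),((C.proj(fit.f2w(fit.bed2fix((x,y,z)),q))[0]-[120,80]+.5)*6-.5).round(0))
E
```

```text
(-0.0233, -0.1385, 0.0005) [664. 384.]
(-0.0233, -0.1385, 0.0245) [617. 520.]
(-0.0233, -0.1225, 0.0005) [525. 384.]
(-0.0233, -0.1225, 0.0245) [465. 520.]
(0.0087, -0.1385, 0.0005) [595. 125.]
(0.0087, -0.1385, 0.0245) [534. 254.]
(0.0087, -0.1225, 0.0005) [438. 125.]
(0.0087, -0.1225, 0.0245) [361. 254.]
```

View pics/w3c.png

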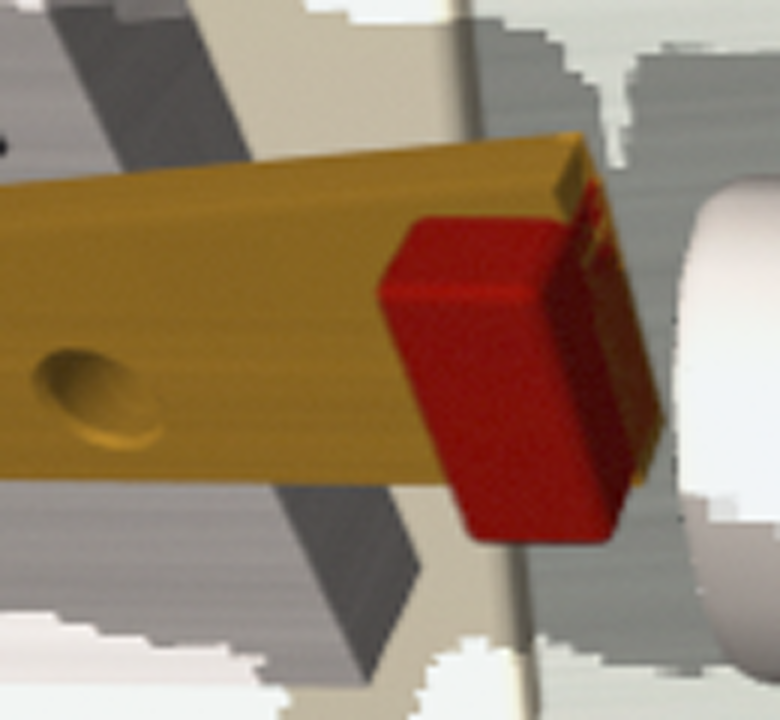

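```bash
python3 -m creep '[[[-0.002,0,0.02],[0,0,0],1],[[-0.002,0,0.045],[0,0,0],1],[[-0.002,0,0.057],[0,0,0],1],[[-0.002,0,0.057],[0,0,0],1],[[-0.002,0,0.057],[0,0,0],1]]'
python3 - <<'E'
from plan import *; import pickle
c=ctrl.camera("wrist"); crop(c["img"],80,60,340,240,3,"w4.png"); st(); pickle.dump(c,open("w4.pkl","wb"))
E
```

```text
time: 4.23
tcp_pos: [0.5333, -0.0969, 0.0815]
eef_rot: [-0.0, 0.999, -0.037, -0.001]
force: [0.1, -0.3, -3.1]
gripper_width: 0.0162
t 4.28 tcp [ 0.5343 -0.097   0.0825] x [ 0.997 -0.074  0.001] y [-0.074 -0.997  0.   ] z [ 0.001 -0.001 -1.   ] F [ 0.45 -0.89 -2.06] w 0.0163
```

View pics/w4.png

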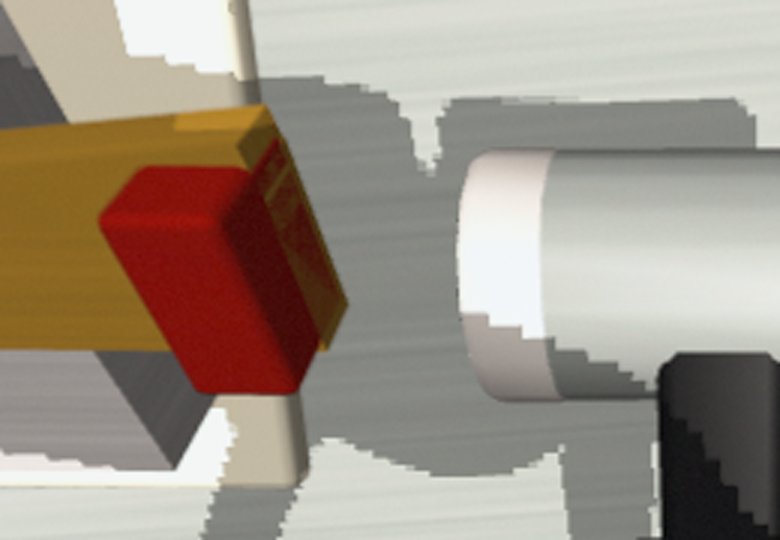

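```bash
python3 -m creep '[[[0,-0.015,0],[0,0,0],1],[[0,-0.022,0],[0,0,0],1],[[0,-0.036,0],[0,0,0],1],[[0,-0.036,0],[0,0,0],1],[[0,-0.018,0],[0,0,0],1],[[0,-0.015,0],[0,0,0],1],[[0,-0.015,0],[0,0,0],1],[[0,-0.015,0],[0,0,0],1]]'
python3 - <<'E'
from plan import *; import pickle
c=ctrl.camera("wrist"); crop(c["img"],80,60,340,240,3,"w5.png"); st(); pickle.dump(c,open("w5.pkl","wb"))
E
```

```text
time: 4.95
tcp_pos: [0.5351, -0.0808, 0.0827]
eef_rot: [-0.0, 0.999, -0.037, 0.0]
force: [-0.6, -0.3, -2.9]
gripper_width: 0.0164
t 5.00 tcp [ 0.535  -0.0805  0.0825] x [ 0.997 -0.073  0.   ] y [-0.073 -0.997 -0.001] z [ 0.     0.001 -1.   ] F [ 0.19  0.6  -2.77] w 0.0165
```

View pics/w5.png

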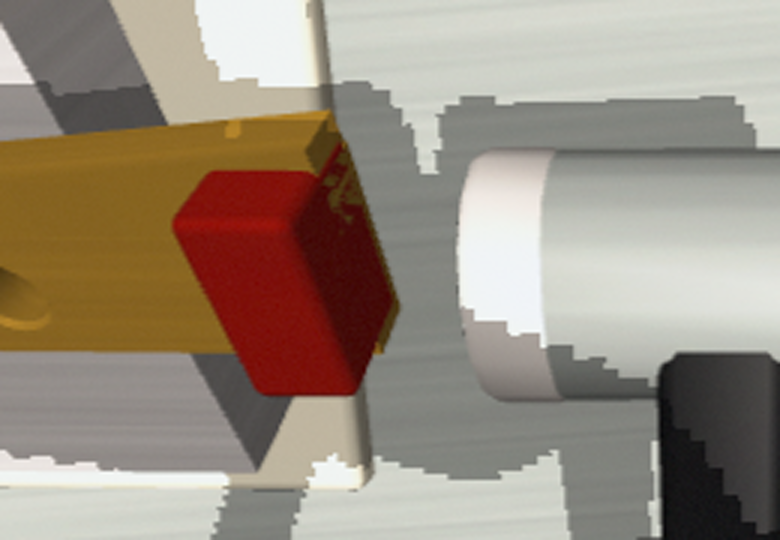

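```bash
cat > wy.py <<'E'
from h import *; import pickle,fit
q=np.load("q.npy")
o=fit.f2w(fit.bed2fix((0,0,0)),q)[0]; E=np.array([fit.f2w(fit.bed2fix(v),q)[0]-o for v in np.eye(3)])
def bed(C,uv,zb):
    d=C.ray(uv); t=(zb-(C.e-o)@E[2])/(d@E[2]); return E@(C.e+t*d-o)
if __name__=="__main__":
    for f,p,b in (("w4",[(300,390),(222,222)],(170,468)),("w5",[(357,392),(298,226)],(258,470))):
        C=Cam(pickle.load(open(f+".pkl","rb")))
        for u in p: print(f,bed(C,fit.cr(u,80,60,3),.0245).round(4))
        print(" bed corner LR",bed(C,fit.cr(b,80,60,3),0).round(4))
E
python3 wy.py
```

```text
w4 [-0.0257 -0.1373  0.0245]
w4 [ 0.0045 -0.1378  0.0245]
 bed corner LR [-0.0729 -0.0857 -0.    ]
w5 [-0.0259 -0.1292  0.0245]
w5 [ 0.0043 -0.1306  0.0245]
 bed corner LR [-0.0733 -0.0871 -0.    ]
```

```bash
python3 -m creep '[[[0,-0.012,0],[0,0,0],1],[[0,-0.029,0],[0,0,0],1],[[0,-0.029,0],[0,0,0],1],[[0,-0.012,0],[0,0,0],1],[[0,-0.01,0],[0,0,0],1],[[0,-0.01,0],[0,0,0],1],[[0,-0.02,0],[0,0,0],1],[[0,-0.036,0],[0,0,0],1],[[0,-0.036,0],[0,0,0],1],[[0,-0.02,0],[0,0,0],1],[[0,-0.015,0],[0,0,0],1],[[0,-0.015,0],[0,0,0],1],[[0,-0.015,0],[0,0,0],1]]'
python3 - <<'E'
from plan import *; import pickle
c=ctrl.camera("wrist"); crop(c["img"],80,60,340,240,3,"w6.png"); st(); pickle.dump(c,open("w6.pkl","wb"))
E
```

```text
time: 6.08
tcp_pos: [0.5359, -0.0653, 0.0822]
eef_rot: [-0.0, 0.999, -0.037, -0.0]
force: [-0.2, 0.2, -1.7]
gripper_width: 0.0163
t 6.13 tcp [ 0.5358 -0.0652  0.0822] x [ 0.997 -0.073 -0.   ] y [-0.073 -0.997 -0.001] z [-0.     0.001 -1.   ] F [-0.72 -0.96 -1.9 ] w 0.0162
```

View pics/w6.png

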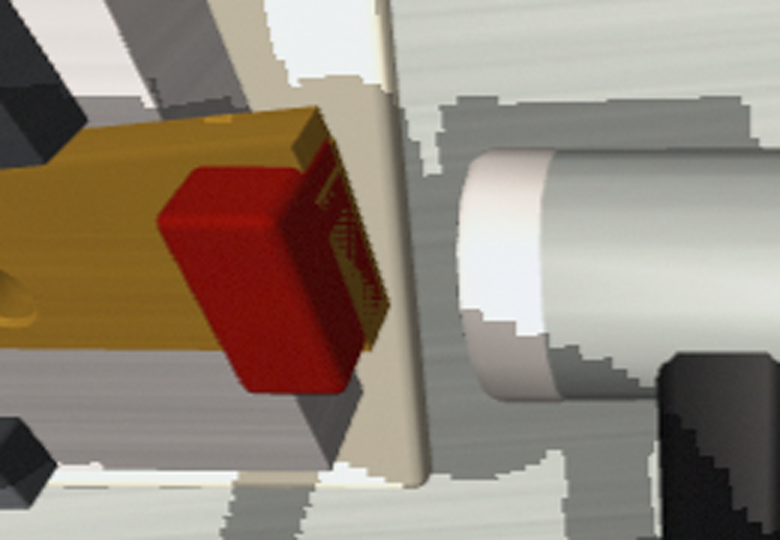

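```bash
python3 -m creep '[[[0,-0.012,0],[0,0,0],1],[[0,-0.025,0],[0,0,0],1],[[0,-0.025,0],[0,0,0],1],[[0,-0.012,0],[0,0,0],1],[[0,-0.01,0],[0,0,0],1],[[0,-0.02,0],[0,0,0],1],[[0,-0.027,0],[0,0,0],1],[[0,-0.028,0],[0,0,0],1],[[0,-0.028,0],[0,0,0],1]]'
```

```text
time: 6.88
tcp_pos: [0.5379, -0.0384, 0.0823]
eef_rot: [0.001, 0.999, -0.036, -0.0]
force: [-0.6, -4.5, -2.4]
gripper_width: 0.0164
```

```bash
python3 -m creep '[[[0,0.014,0],[0,0,0],1],[[0,0.015,0],[0,0,0],1],[[0,0.015,0],[0,0,0],1],[[0,0.005,0],[0,0,0],1],[[0,-0.002,0],[0,0,0],1],[[0,-0.004,0],[0,0,0],1],[[0,-0.004,0],[0,0,0],1]]'
```

```text
time: 7.47
tcp_pos: [0.5377, -0.0377, 0.0826]
eef_rot: [0.005, 0.999, -0.035, -0.0]
force: [-2.9, -17.6, -2.1]
gripper_width: 0.0161
```

```bash
python3 -m creep '[[[0,0.014,0],[0,0,0],1],[[0,0.02,0],[0,0,0],1],[[0,0.02,0],[0,0,0],1],[[0,0.005,0],[0,0,0],1],[[0,-0.002,0],[0,0,0],1],[[0,-0.005,0],[0,0,0],1],[[0,-0.005,0],[0,0,0],1]]'
python3 -m creep '[[[0,0.014,0],[0,0,0],1],[[0,0.022,0],[0,0,0],1],[[0,0.025,0],[0,0,0],1],[[0,0.025,0],[0,0,0],1],[[0,0.025,0],[0,0,0],1]]'
python3 - <<'E'
from plan import *; import pickle
c=ctrl.camera("wrist"); crop(c["img"],80,60,340,240,3,"w7.png"); st(); pickle.dump(c,open("w7.pkl","wb"))
c=ctrl.camera("top"); crop(c["img"],265,125,395,220,6,"t7.png"); pickle.dump(c,open("t7.pkl","wb"))
E
```

```text
time: 8.05
tcp_pos: [0.5379, -0.0373, 0.0828]
eef_rot: [0.009, 0.999, -0.035, -0.001]
force: [-5.2, -30.3, -0.7]
gripper_width: 0.0161
time: 8.47
tcp_pos: [0.5368, -0.0527, 0.0822]
eef_rot: [-0.001, 0.999, -0.036, -0.0]
force: [0.4, 0.8, -2.5]
gripper_width: 0.0162
t 8.52 tcp [ 0.5368 -0.0527  0.0822] x [ 0.997 -0.072 -0.   ] y [-0.072 -0.997 -0.001] z [-0.     0.001 -1.   ] F [ 0.03  0.18 -2.17] w 0.0165
```

View pics/w7.png

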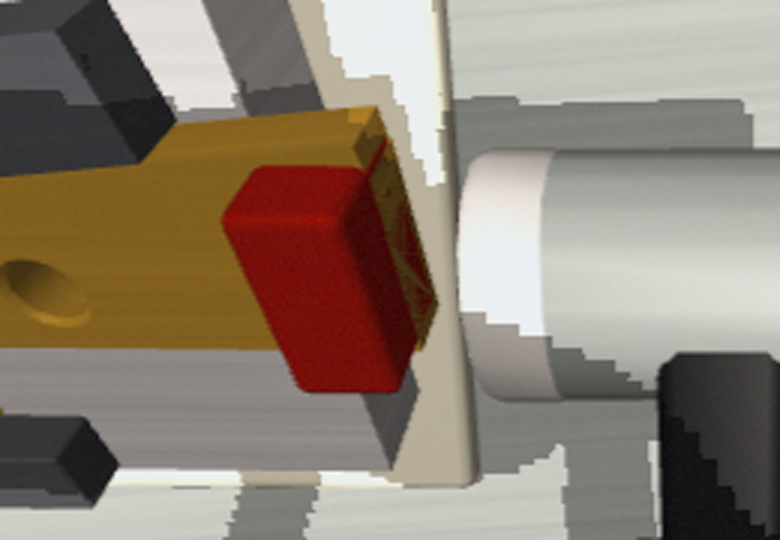

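View pics/t7.png

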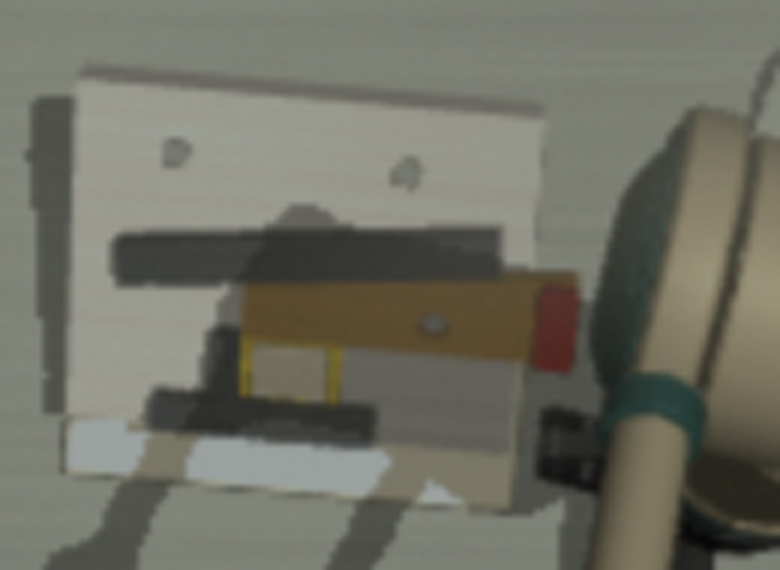

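```bash
python3 - <<'E'
from plan import *; import wy,pickle,fit
C=Cam(pickle.load(open("t7.pkl","rb")))
print("hole",wy.bed(C,fit.pt((432,323)),.0125).round(4))
C=Cam(pickle.load(open("w7.pkl","rb")))
for u in [(400,390),(342,222)]: print("head",wy.bed(C,fit.cr(u,80,60,3),.0245).round(4))
print("hole w",wy.bed(C,fit.cr((47,292),80,60,3),.0125).round(4),wy.bed(C,fit.cr((392,468),80,60,3),0).round(4))
plan([.522,-.2597,.141],yaw=.23)
E
```

```text
hole [-0.012  -0.0538  0.0125]
head [-0.0258 -0.1079  0.0245]
head [ 0.0045 -0.1084  0.0245]
hole w [-0.0164 -0.0525  0.0125] [-0.0731 -0.0876  0.    ]
t 8.57 shift [ 0.      0.2075 -0.0589] turn [-7.000e-04  1.000e-04 -3.016e-01] rows~ 5.1721257726984575 2.4133855853638284
```

```bash
python3 -m creep '[[[0,0.02,-0.01],[0,0,0],1],[[0,0.045,-0.03],[0,0,-0.03],1],[[0,0.08,-0.05],[0,0,-0.1],1],[[0,0.12,-0.059],[0,0,-0.19],1],[[0,0.16,-0.059],[0,0,-0.26],1],[[0,0.19,-0.059],[0,0,-0.301],1],[[0,0.207,-0.059],[0,0,-0.301],1],[[0,0.207,-0.059],[0,0,-0.301],1]]'
python3 - <<'E'
from plan import *
st(); plan([.522,-.2597,.0112],yaw=.23)
E
```

```text
time: 9.23
tcp_pos: [0.5223, -0.264, 0.1413]
eef_rot: [0.001, 0.994, 0.113, 0.0]
force: [-0.1, -0.4, -2.4]
gripper_width: 0.016
t 9.23 tcp [ 0.5223 -0.264   0.1413] x [0.975 0.224 0.   ] y [ 0.224 -0.975  0.003] z [ 0.001 -0.003 -1.   ] F [-0.08 -0.41 -2.44] w 0.016
t 9.23 shift [ 0.0007 -0.0046  0.1301] turn [ 0.0028 -0.0004 -0.0041] rows~ 3.121999888446167 0.03980874767996953
```

```bash
python3 -m creep '[[[0,-0.004,0.03],[0,0,0],1],[[0,-0.004,0.065],[0,0,0],1],[[0,-0.004,0.1],[0,0,0],1],[[0,-0.004,0.12],[0,0,0],1],[[0,-0.004,0.126],[0,0,0],1],[[0,-0.004,0.129],[0,0,0],1],[[0,-0.004,0.129],[0,0,0],1]]'
```

```text
time: 9.82
tcp_pos: [0.5218, -0.2559, 0.0126]
eef_rot: [0.0, 0.993, 0.115, 0.0]
force: [0.1, -0.1, -2.4]
gripper_width: 0.0164
```

```bash
python3 -m creep '[[[0,0,0.0015],[0,0,0],1],[[0,0,0.0025],[0,0,0],1],[[0,0,0.0025],[0,0,0],1]]'
```

```text
time: 10.07
tcp_pos: [0.5219, -0.2568, 0.011]
eef_rot: [0.001, 0.993, 0.114, 0.001]
force: [-0.1, 0.5, -2.3]
gripper_width: 0.0159
```

```bash
python3 -m creep '[[[0,0,0.001],[0,0,0],1],[[0,0,0.002],[0,0,0],1],[[0,0,0.002],[0,0,0],1]]'
```

```text
time: 10.32
tcp_pos: [0.5219, -0.2568, 0.0107]
eef_rot: [0.001, 0.993, 0.114, 0.001]
force: [-2.4, 1.5, 11.9]
gripper_width: 0.0163
```

```bash
python3 -m creep '[[[0,0,0],[0,0,0],0.6],[[0,0,0],[0,0,0],0.4],[[0,0,0],[0,0,0],0.2],[[0,0,0],[0,0,0],0],[[0,0,0],[0,0,0],0],[[0,0,-0.02],[0,0,0],0],[[0,0,-0.06],[0,0,0],0],[[0,0,-0.1],[0,0,0],0],[[0,0,-0.14],[0,0,0],0],[[0,0,-0.17],[0,0,0],0],[[0,0,-0.17],[0,0,0],0]]'
python3 - <<'E'
from plan import *
c=ctrl.camera("wrist"); cv2.imwrite("pics/w8.png",c["img"][:,:,::-1]); st()
plan([.40,.35,.20],yaw=0.0)
E
```

```text
time: 11.23
tcp_pos: [0.5247, -0.2586, 0.1851]
eef_rot: [0.004, 0.993, 0.114, 0.005]
force: [0.2, -0.8, 0.3]
gripper_width: 0.0855
t 11.28 tcp [ 0.5232 -0.2577  0.1818] x [0.974 0.227 0.006] y [ 0.227 -0.974  0.006] z [ 0.007 -0.005 -1.   ] F [-0.53 -0.04 -0.1 ] w 0.0852
t 11.28 shift [ 0.018  -0.6197 -0.022 ] turn [ 0.0056 -0.0067  0.2288] rows~ 14.876140460743255 1.832639017119942
```

View pics/w8.png

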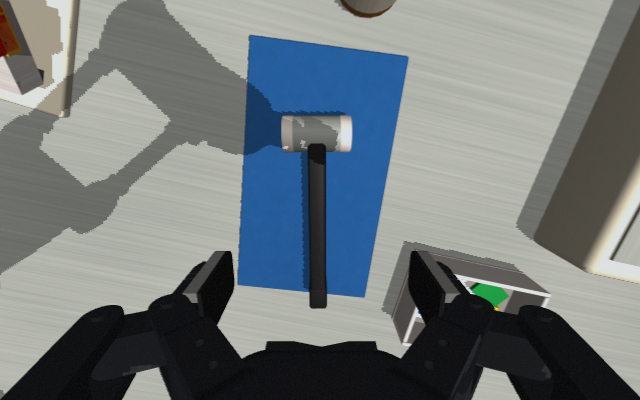

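```bash
python3 - <<'E'
from plan import *
plan([.43,.37,.19],yaw=-.072)
E
```

```text
t 11.28 shift [ 0.0517 -0.6324 -0.0119] turn [ 0.0054 -0.0069  0.3008] rows~ 15.21915387103054 2.4084762442572365
```

```bash
python3 -m creep '[[[0.002,-0.02,-0.012],[0.005,-0.007,0.05],0],[[0.005,-0.06,-0.012],[0.005,-0.007,0.1],0],[[0.052,-0.632,-0.012],[0.005,-0.007,0.301],0],[[0.052,-0.632,-0.012],[0.005,-0.007,0.301],0],[[0.052,-0.632,-0.012],[0.005,-0.007,0.301],0],[[0.052,-0.632,-0.012],[0.005,-0.007,0.301],0],[[0.052,-0.632,-0.012],[0.005,-0.007,0.301],0],[[0.052,-0.632,-0.012],[0.005,-0.007,0.301],0],[[0.052,-0.632,-0.012],[0.005,-0.007,0.301],0],[[0.052,-0.632,-0.012],[0.005,-0.007,0.301],0],[[0.052,-0.632,-0.012],[0.005,-0.007,0.301],0],[[0.052,-0.632,-0.012],[0.005,-0.007,0.301],0],[[0.052,-0.632,-0.012],[0.005,-0.007,0.301],0],[[0.052,-0.632,-0.012],[0.005,-0.007,0.301],0],[[0.052,-0.632,-0.012],[0.005,-0.007,0.301],0],[[0.052,-0.632,-0.012],[0.005,-0.007,0.301],0],[[0.052,-0.632,-0.012],[0.005,-0.007,0.301],0],[[0.052,-0.632,-0.012],[0.005,-0.007,0.301],0],[[0.052,-0.632,-0.012],[0.005,-0.007,0.301],0],[[0.052,-0.632,-0.012],[0.005,-0.007,0.301],0]]'
python3 - <<'E'
from plan import *; import pickle
c=ctrl.camera("wrist"); cv2.imwrite("pics/w9.png",c["img"][:,:,::-1]); st(); pickle.dump(c,open("w9.pkl","wb"))
crop(c["img"],270,70,370,170,6,"w9c.png")
C=Cam(c); print(C.proj([[.4635,.37,.08],[.4635,.37,.04]]), C.e)
E
```

```text
time: 12.95
tcp_pos: [0.4281, 0.3696, 0.1888]
eef_rot: [-0.001, 0.999, -0.037, -0.004]
force: [0.1, -0.5, -0.9]
gripper_width: 0.0856
t 13.00 tcp [0.4284 0.3695 0.1892] x [ 0.997 -0.074 -0.009] y [-0.074 -0.997 -0.003] z [-0.008  0.003 -1.   ] F [0.3  0.6  1.04] w 0.0853
[[319.2376511  157.6294217 ]
 [319.56786928 151.21301116]] [0.50284079 0.36506061 0.33214304]
```

View pics/w9.png

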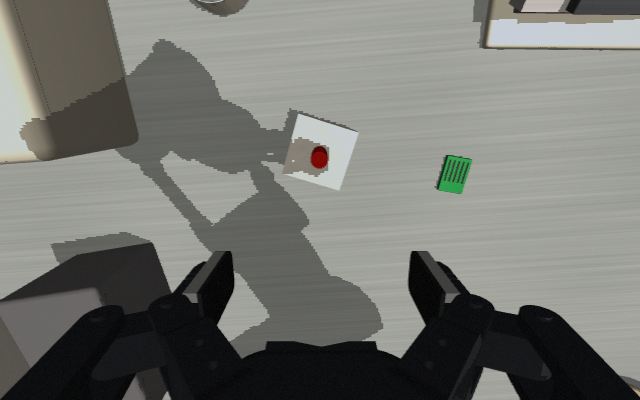

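View pics/w9c.png

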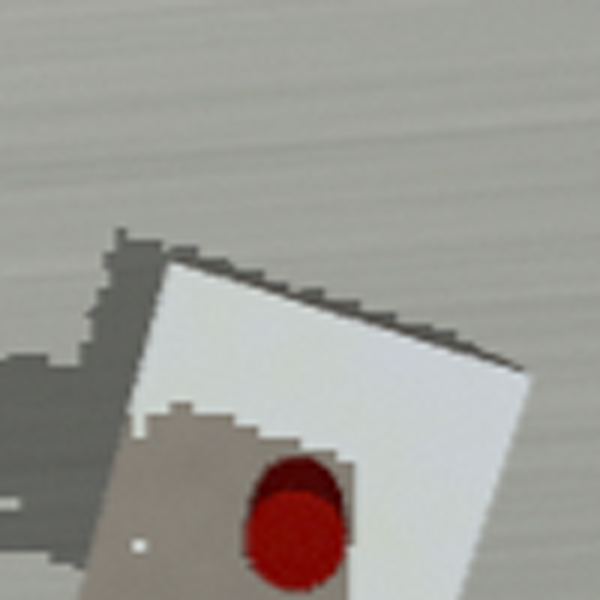

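```bash
python3 - <<'E'
from plan import *
plan([.462,.3695,.046],yaw=-.072)
E
```

```text
t 13.0 shift [ 0.0348 -0.0021  0.1429] turn [-0.0025  0.0086 -0.0018] rows~ 3.5268985181924832 0.07278625406263481
```

```bash
python3 -m creep '[[[0.03,-0.002,0.01],[-0.0025,0.0086,-0.002],0],[[0.035,-0.002,0.04],[-0.0025,0.0086,-0.002],0],[[0.035,-0.002,0.08],[-0.0025,0.0086,-0.002],0],[[0.035,-0.002,0.115],[-0.0025,0.0086,-0.002],0],[[0.035,-0.002,0.135],[-0.0025,0.0086,-0.002],0],[[0.035,-0.002,0.142],[-0.0025,0.0086,-0.002],0],[[0.035,-0.002,0.142],[-0.0025,0.0086,-0.002],0]]'
python3 - <<'E'
from plan import *
st();plan([.462,.3695,.046],yaw=-.072)
E
```

```text
time: 13.58
tcp_pos: [0.4616, 0.3692, 0.0457]
eef_rot: [0.001, 0.999, -0.036, -0.001]
force: [-0.5, 0.5, 0.5]
gripper_width: 0.0853
t 13.58 tcp [0.4616 0.3692 0.0457] x [ 0.997 -0.072 -0.002] y [-0.072 -0.997  0.001] z [-0.002 -0.001 -1.   ] F [-0.5   0.52  0.53] w 0.0853
t 13.58 shift [ 0.0004 -0.0003 -0.0003] turn [0.0013 0.0024 0.    ] rows~ 0.013717071462735353 0.021893400838071064
```

Close, moderate force.

```bash
python3 -m creep '[[[0,0,0],[0,0,0],0.5],[[0,0,0],[0,0,0],0.8],[[0,0,0],[0,0,0],1],[[0,0,0],[0,0,0],1],[[0,0,0],[0,0,0],1],[[0,0,0],[0,0,0],1],[[0,0,0],[0,0,0],1],[[0,0,0],[0,0,0],1]]' 50
python3 -m creep '[[[0,0,-0.01],[0,0,0],1],[[0,0,-0.03],[0,0,0],1],[[0,0,-0.06],[0,0,0],1],[[0,0,-0.1],[0,0,0],1],[[0,0,-0.13],[0,0,0],1],[[0,0,-0.13],[0,0,0],1],[[0,0,-0.13],[0,0,0],1]]' 50
python3 - <<'E'
from plan import *; import pickle
c=ctrl.camera("wrist"); cv2.imwrite("pics/w10.png",c["img"][:,:,::-1]); st(); pickle.dump(c,open("w10.pkl","wb"))
E
```

```text
time: 14.25
tcp_pos: [0.4626, 0.3704, 0.0483]
eef_rot: [-0.0, 0.999, -0.035, 0.001]
force: [-1.3, -2.7, 6.2]
gripper_width: 0.0134
time: 14.83
tcp_pos: [0.4632, 0.3722, 0.1803]
eef_rot: [-0.003, 0.999, -0.035, 0.003]
force: [-0.2, 0.3, -0.1]
gripper_width: 0.0136
t 14.88 tcp [0.462  0.3713 0.1782] x [ 0.998 -0.07   0.002] y [-0.07  -0.998 -0.003] z [ 0.002  0.003 -1.   ] F [-0.64  0.15 -0.87] w 0.0138
```

View pics/w10.png

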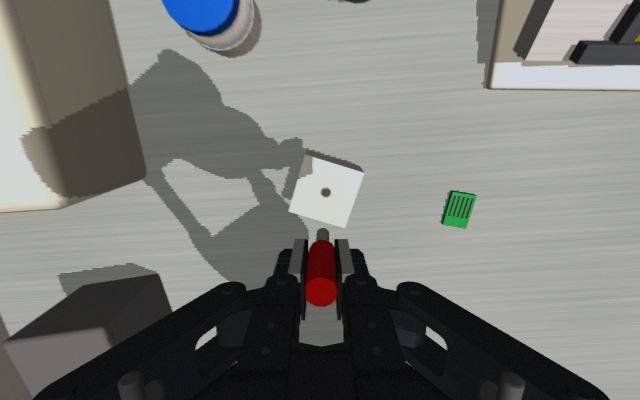

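```bash
python3 - <<'E'
from plan import *; import pickle
c=pickle.load(open("w10.pkl","rb")); C=Cam(c); s=ctrl.get_state(); m=Rq(s["eef_rot"]).as_matrix()
crop(c["img"],270,210,370,320,6,"w10c.png")
def tool(p): return s["tcp_pos"]+m@np.array(p)
for z in (.038,.010,-.030): print(z,((C.proj(tool([0,0,z]))[0]-[270,210]+.5)*6-.5).round(1))
print("cam in tool", m.T@(C.e-s["tcp_pos"]), m.T@C.R)
print("eigen tip dx per mm", (C.proj(tool([.001,0,.038]))-C.proj(tool([0,0,.038])))*6,(C.proj(tool([0,0,.039]))-C.proj(tool([0,0,.038])))*6)
E
```

```text
0.038 [329.3 118.7]
0.01 [331.6 228.5]
-0.03 [336.6 462.7]
cam in tool [ 0.07422673 -0.00180491 -0.14631759] [[ 0.00114918  0.95933997  0.28225077]
 [ 0.9999914  -0.00222717  0.00349845]
 [ 0.00398482  0.28224432 -0.95933428]]
eigen tip dx per mm [[ 0.04207336 -8.42942522]] [[-0.07118347 -3.37363992]]
```

View pics/w10c.png

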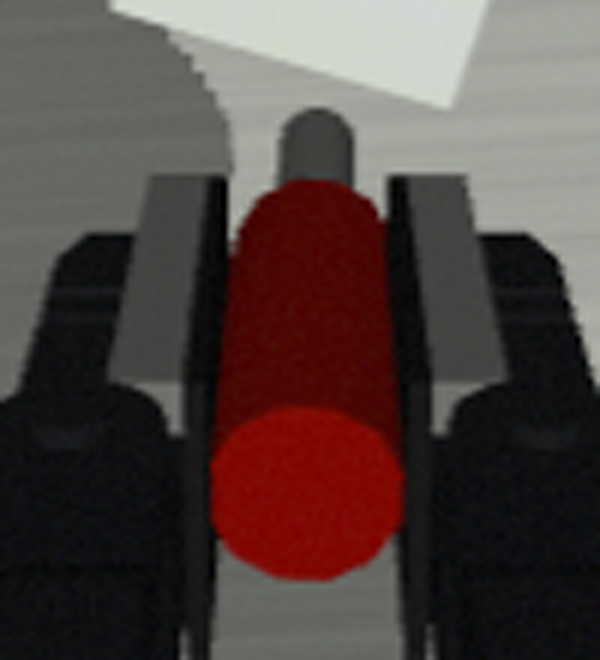

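```bash
cat >> wy.py <<'E'
Rt=R.from_matrix(np.c_[E[0],-E[1],-E[2]])
def b2w(p): return fit.f2w(fit.bed2fix(p),q)[0]
E
python3 - <<'E'
from plan import *; import wy
p=wy.b2w((-.0145,-.0545,.0125+.045+.0363)); print(p)
plan(p,wy.Rt)
E
```

```text
[0.55856665 0.0504643  0.15898318]
t 14.88 shift [0.1188 0.3134 0.0186] turn [-0.0031  0.5219  0.0012] rows~ 8.048494565629015 4.176604734452543
```

```bash
python3 -m creep '[[[0,0.01,-0.03],[0,0,0],1],[[0.01,0.04,-0.04],[0,0.06,0],1],[[0.025,0.075,-0.04],[0,0.14,0],1],[[0.04,0.11,-0.04],[0,0.22,0],1],[[0.055,0.145,-0.04],[0,0.3,0],1],[[0.07,0.18,-0.04],[0,0.38,0],1],[[0.085,0.215,-0.04],[0,0.45,0],1],[[0.1,0.25,-0.03],[0,0.5,0],1],[[0.11,0.28,-0.02],[-0.003,0.522,0],1],[[0.119,0.305,0],[-0.003,0.522,0.001],1],[[0.119,0.313,0.018],[-0.003,0.522,0.001],1],[[0.119,0.313,0.0186],[-0.003,0.522,0.001],1],[[0.119,0.313,0.0186],[-0.003,0.522,0.001],1],[[0.119,0.313,0.0186],[-0.003,0.522,0.001],1]]'
python3 - <<'E'
from plan import *; import pickle,wy
c=ctrl.camera("wrist"); cv2.imwrite("pics/w11.png",c["img"][:,:,::-1]); st(); s=ctrl.get_state(); pickle.dump((c,s),open("w11.pkl","wb"))
crop(c["img"],260,150,380,320,4,"w11c.png")
plan(wy.b2w((-.0145,-.0545,.0125+.045+.0363)),wy.Rt)
E
```

```text
time: 16.05
tcp_pos: [0.559, 0.0509, 0.1584]
eef_rot: [0.01, 0.965, -0.034, 0.258]
force: [-0.5, -0.6, -0.1]
gripper_width: 0.0135
t 16.10 tcp [0.5595 0.0513 0.1592] x [ 0.864 -0.061  0.5  ] y [-0.071 -0.997  0.001] z [ 0.499 -0.036 -0.866] F [-0.19 -0.37 -0.84] w 0.0133
t 16.1 shift [-0.0009  0.0009 -0.0002] turn [ 0.0002 -0.0003  0.0016] rows~ 0.03000945171251319 0.01305613578316855
```

View pics/w11.png

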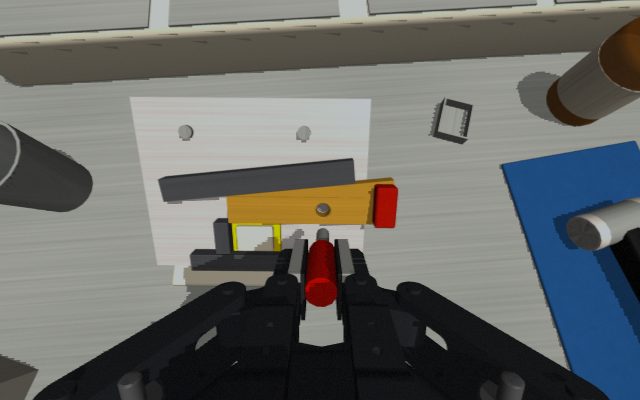

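View pics/w11c.png

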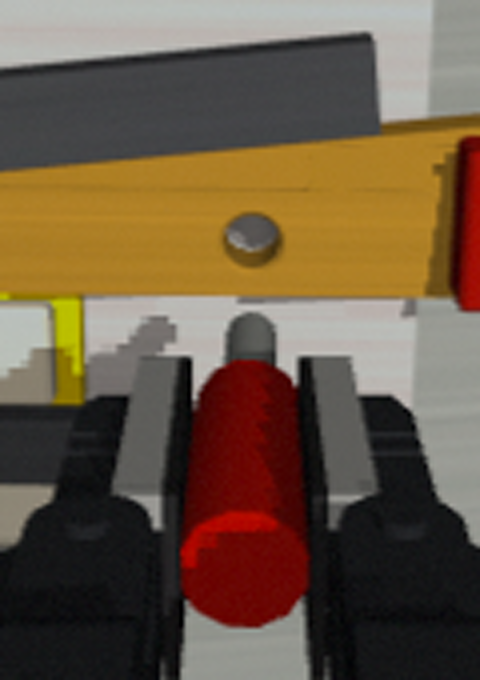

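```bash
cat > al.py <<'E'
from plan import *; import pickle,wy,sys,fit
def run(f,hole,off=(-.00135,-.0016)):
    c,s=pickle.load(open(f,"rb")); C=Cam(c); m=Rq(s["eef_rot"]).as_matrix()
    tl=lambda p:s["tcp_pos"]+m@np.array(p)
    # hole apparent in world: intersect with wedge top plane
    hb=wy.bed(C,hole,.0125); hw=wy.b2w(hb); ht=m.T@(hw-s["tcp_pos"])
    print("hole bed app",hb.round(4)," tool",ht.round(4)," err hole-pin (tool x,y)",(ht[:2]-np.array(off)).round(4),"h to wedge top",(ht[2]-.0363).round(4))
    for h in np.linspace(ht[2]-.004,ht[2]+.004,5): print(" h",h.round(4),C.proj(tl([off[0],off[1],h])).round(2))
E
python3 - <<'E'
from al import *
run("w11.pkl",(322.6,209.4))
c,s=pickle.load(open("w11.pkl","rb")); C=Cam(c); m=Rq(s["eef_rot"]).as_matrix()
for p in ([-.00135,-.0016,.0363],[-.00135,-.0016,-.0317]): print(((C.proj(s["tcp_pos"]+m@np.array(p))[0]-[260,150]+.5)*4-.5).round(1))
E
```

```text
hole bed app [-0.0145 -0.0539  0.0125]  tool [-0.0009  0.0003  0.0811]  err hole-pin (tool x,y) [0.0004 0.0019] h to wedge top 0.0448
 h 0.0771 [[320.24 211.54]]
 h 0.0791 [[320.25 210.72]]
 h 0.0811 [[320.26 209.91]]
 h 0.0831 [[320.26 209.11]]
 h 0.0851 [[320.27 208.33]]
[241.7 328.9]
[239.4 574.7]
```

```bash
cat > al2.py <<'E'
from plan import *; import pickle,wy,fit
from scipy.optimize import least_squares
# camera-in-tool rotation
M=np.array([[ 0.00115,0.95934,0.28225],[0.99999,-0.0022,0.0035],[0.00398,0.28224,-0.95933]])
def pj(K,t,p): # p tool-frame point rel. to pin tip axis origin t (camera-tool offset)
    v=M.T@(np.array(p)-t)*[1,-1,-1]; u=K@v; return u[:2]/u[2]
def solve(C,tip,top):
    # camera position in frame with origin at pin tip, axes of tool
    f=lambda t:np.r_[pj(C.K,t,[0,0,0])-tip,pj(C.K,t,[0,0,-.068])-top]
    o=least_squares(f,[.075,0,-.18]); return o.x,o.fun
if __name__=="__main__":
    c,s=pickle.load(open("w11.pkl","rb")); C=Cam(c)
    t,r=solve(C,[322.5,232.2],[321.0,292.2]); print(t.round(4),r.round(2))
    for h in (.040,.043,.045,.047,.05): print(h,pj(C.K,t,[0,0,h]).round(2))
    # apparent hole at h plane
    d=M@((np.linalg.inv(C.K)@[322.6,209.4,1])*[1,-1,-1])
    for h in (.040,.045,.05): print(h,(t+d*(h-t[2])/d[2]).round(4))
E
python3 al2.py
```

```text
[ 0.075   0.     -0.1812] [-0.81 -0.    0.54  0.  ]
0.04 [321.75 212.58]
0.043 [321.75 211.36]
0.045 [321.75 210.57]
0.047 [321.75 209.79]
0.05 [321.76 208.64]
0.04 [0.0026 0.0007 0.04  ]
0.045 [0.001  0.0007 0.045 ]
0.05 [-0.0007  0.0007  0.05  ]
```

```bash
python3 -m creep '[[[0,0,0.01],[0,0,0],1],[[0,0,0.022],[0,0,0],1],[[0,0,0.03],[0,0,0],1],[[0,0,0.03],[0,0,0],1],[[0,0,0.03],[0,0,0],1],[[0,0,0.03],[0,0,0],1]]'
python3 - <<'E'
from plan import *; import pickle,wy
st();s=ctrl.get_state();c=ctrl.camera("wrist"); cv2.imwrite("pics/w12.png",c["img"][:,:,::-1]); st();  pickle.dump((c,s),open("w12.pkl","wb"))
crop(c["img"],260,190,380,310,6,"w12c.png")
E
```

```text
time: 16.6
tcp_pos: [0.5741, 0.0496, 0.1328]
eef_rot: [0.01, 0.965, -0.034, 0.258]
force: [-0.2, -0.4, 0.2]
gripper_width: 0.0134
t 16.60 tcp [0.5741 0.0496 0.1328] x [ 0.864 -0.061  0.5  ] y [-0.071 -0.997  0.001] z [ 0.498 -0.037 -0.866] F [-0.22 -0.35  0.18] w 0.0134
t 16.65 tcp [0.5741 0.0495 0.1331] x [ 0.864 -0.061  0.5  ] y [-0.071 -0.997  0.001] z [ 0.499 -0.037 -0.866] F [-0.22  0.09 -0.88] w 0.0135
```

View pics/w12c.png

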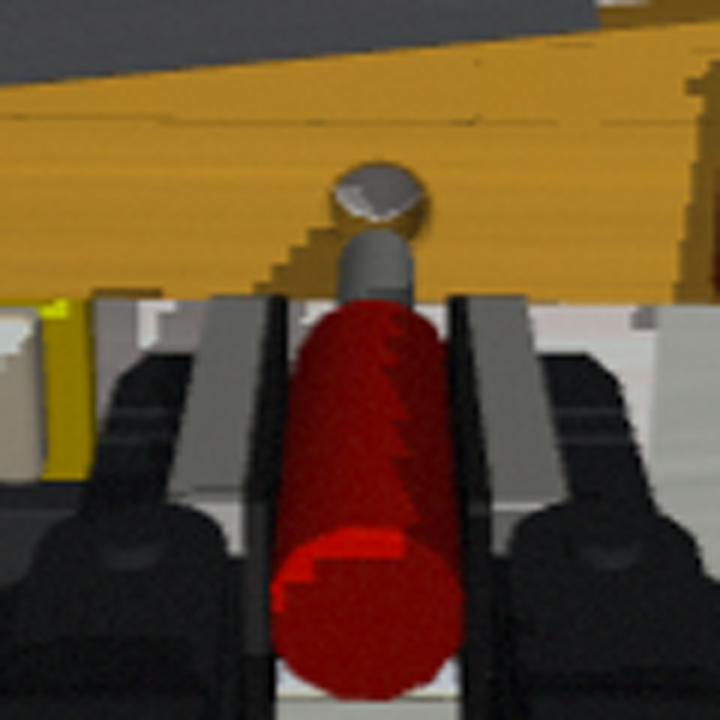

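```bash
python3 - <<'E'
from al2 import *
c,s=pickle.load(open("w12.pkl","rb")); C=Cam(c)
for tip in ([322.3,232.],[322.3,231.3]):
  t,r=solve(C,tip,[320.8,291.8]); print(t.round(4),r.round(2))
  d=M@((np.linalg.inv(C.K)@[322.9,223.8,1])*[1,-1,-1])
  for h in (.012,.0148,.018): print(h,(t+d*(h-t[2])/d[2]).round(4), pj(C.K,t,[.0055,0,h])[1].round(1),pj(C.K,t,[-.0055,0,h])[1].round(1),pj(C.K,t,[0,0,h])[1].round(1))
st(); m=Rq(s["eef_rot"]).as_matrix(); print("tcp bed",wy.E@(s["tcp_pos"]-wy.o))
E
```

```text
[ 7.490e-02  1.000e-04 -1.814e-01] [-0.76 -0.    0.51  0.  ]
0.012 [0.0012 0.0009 0.012 ] 217.9 232.7 225.4
0.0148 [0.0001 0.0009 0.0148] 216.5 231.2 223.9
0.018 [-0.0011  0.0009  0.018 ] 215.0 229.5 222.3
[ 7.360e-02  1.000e-04 -1.794e-01] [-0.76 -0.    0.5   0.  ]
0.012 [0.0006 0.0009 0.012 ] 217.1 232.1 224.6
0.0148 [-0.0005  0.0009  0.0148] 215.7 230.5 223.2
0.018 [-0.0017  0.0009  0.018 ] 214.2 228.8 221.6
t 16.65 tcp [0.5741 0.0495 0.1331] x [ 0.864 -0.061  0.5  ] y [-0.071 -0.997  0.001] z [ 0.499 -0.037 -0.866] F [-0.22  0.09 -0.88] w 0.0135
tcp bed [-0.01412952 -0.05421833  0.063382  ]
```

```bash
python3 -m creep '[[[0,0.0004,0.006],[0,0,0],1],[[0,0.0004,0.011],[0,0,0],1],[[0,0.0004,0.015],[0,0,0],1],[[0,0.0004,0.018],[0,0,0],1],[[0,0.0004,0.02],[0,0,0],1],[[0,0.0004,0.02],[0,0,0],1]]'
python3 - <<'E'
from plan import *; import wy
s=ctrl.get_state();c=ctrl.camera("wrist");st(); print("tcp bed",wy.E@(s["tcp_pos"]-wy.o))
crop(c["img"],260,190,380,310,6,"w13c.png")
E
```

```text
time: 17.15
tcp_pos: [0.5838, 0.048, 0.1146]
eef_rot: [0.01, 0.966, -0.035, 0.258]
force: [-0.8, 0.8, -0.9]
gripper_width: 0.0136
t 17.20 tcp [0.5838 0.048  0.1149] x [ 0.864 -0.062  0.499] y [-0.072 -0.997  0.001] z [ 0.498 -0.037 -0.867] F [-0.17  0.12 -0.63] w 0.0134
tcp bed [-0.01470994 -0.05512485  0.04270342]
```

View pics/w13c.png

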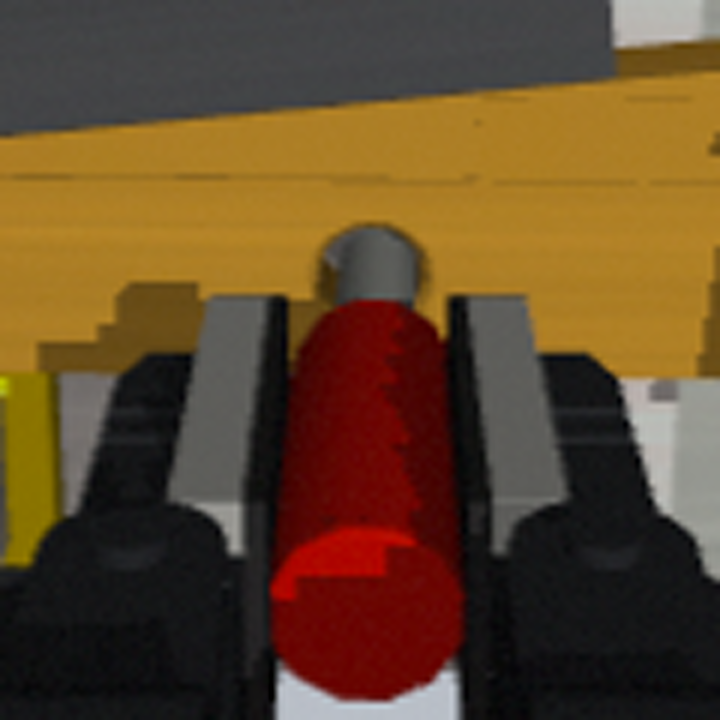

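```bash
python3 -m creep '[[[-0.0003,-0.0004,0.003],[0,0,0],1],[[-0.0003,-0.0004,0.006],[0,0,0],1],[[-0.0003,-0.0004,0.009],[0,0,0],1],[[-0.0003,-0.0004,0.012],[0,0,0],1],[[-0.0003,-0.0004,0.012],[0,0,0],1]]'
```

```text
time: 17.62
tcp_pos: [0.5896, 0.048, 0.1041]
eef_rot: [0.01, 0.965, -0.035, 0.258]
force: [-0.1, -0.6, 0.0]
gripper_width: 0.0133
```

```bash
python3 -m creep '[[[0,0,0.003],[0,0,0],1],[[0,0,0.006],[0,0,0],1],[[0,0,0.009],[0,0,0],1],[[0,0,0.009],[0,0,0],1]]'
python3 -m creep '[[[0,0,0.001],[0,0,0],1],[[0,0,0.002],[0,0,0],1],[[0,0,0.003],[0,0,0],1],[[0,0,0.003],[0,0,0],1]]'
```

```text
time: 17.95
tcp_pos: [0.5943, 0.0476, 0.0967]
eef_rot: [0.01, 0.965, -0.035, 0.258]
force: [-0.0, 0.2, 0.0]
gripper_width: 0.0132
time: 18.28
tcp_pos: [0.5946, 0.0476, 0.0963]
eef_rot: [0.01, 0.965, -0.034, 0.259]
force: [-14.3, -1.0, 19.7]
gripper_width: 0.0131
```

```bash
python3 - <<'E'
from plan import *; import wy
s=ctrl.get_state();c=ctrl.camera("wrist");st(); print("tcp bed",wy.E@(s["tcp_pos"]-wy.o))
crop(c["img"],260,190,380,310,6,"w14c.png")
E
```

```text
t 18.33 tcp [0.5946 0.0476 0.0963] x [ 0.863 -0.061  0.501] y [-0.072 -0.997  0.002] z [ 0.499 -0.037 -0.866] F [-14.74   0.08  19.93] w 0.0135
tcp bed [-0.01450944 -0.05473798  0.02143176]
```

View pics/w14c.png

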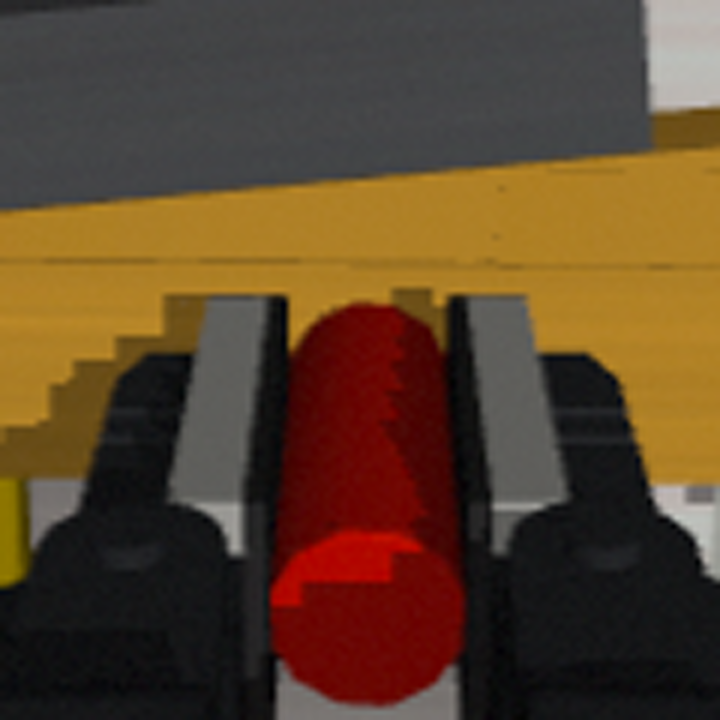

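```bash
python3 -m creep '[[[0,0,-0.002],[0,0,0],1],[[0,0,-0.002],[0,0,0],1],[[0,0,-0.002],[0,0,0],0.7],[[0,0,-0.002],[0,0,0],0.7],[[0,0,-0.002],[0,0,0],0.7],[[0,0,-0.002],[0,0,0],0.7],[[0,0,-0.002],[0,0,0],0.7]]'
python3 - <<'E'
from plan import *
c=ctrl.camera("wrist");st()
crop(c["img"],260,190,380,310,6,"w15c.png")
E
```

```text
time: 18.92
tcp_pos: [0.5946, 0.0477, 0.0958]
eef_rot: [0.01, 0.965, -0.035, 0.258]
force: [-0.7, 0.7, 0.1]
gripper_width: 0.0259
t 18.97 tcp [0.5946 0.0477 0.0958] x [ 0.864 -0.062  0.499] y [-0.072 -0.997  0.001] z [ 0.498 -0.037 -0.867] F [0.01 0.03 0.73] w 0.0255
```

View pics/w15c.png

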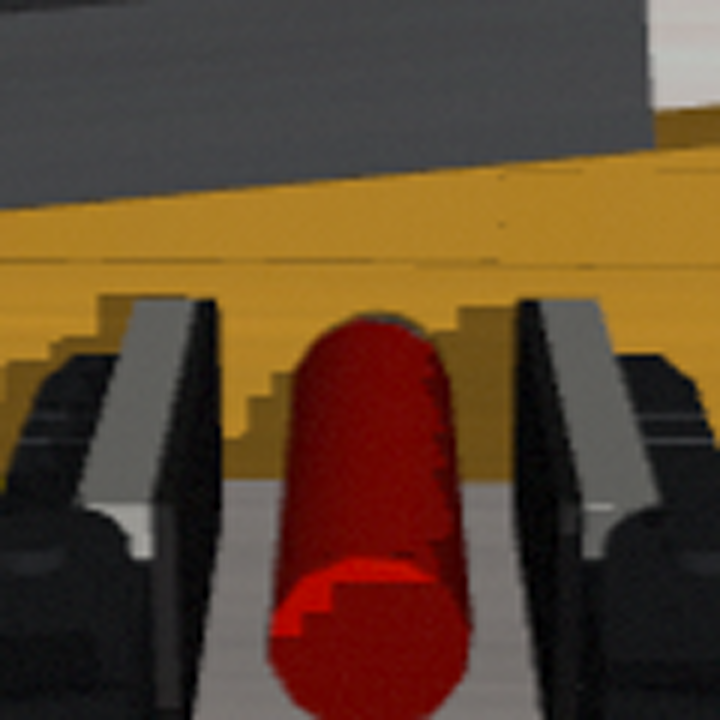

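```bash
python3 -m creep '[[[0,0,-0.01],[0,0,0],0.7],[[0,0,-0.03],[0,0,0],0.7],[[0,0,-0.05],[0,0,0],0.7],[[0,0,-0.06],[0,0,0],0.7],[[0,0,-0.06],[0,0,0],0.7],[[0,0,-0.06],[0,0,0],0.7]]'
python3 - <<'E'
from plan import *;import pickle
s=ctrl.get_state();c=ctrl.camera("wrist");st();pickle.dump((c,s),open("w16.pkl","wb"))
crop(c["img"],240,170,400,290,5,"w16c.png")
c=ctrl.camera("scene");pickle.dump(c,open("s16.pkl","wb"));crop(c["img"],255,130,365,235,6,"s16c.png")
E
```

```text
time: 19.47
tcp_pos: [0.5649, 0.05, 0.149]
eef_rot: [0.01, 0.965, -0.035, 0.259]
force: [-0.0, 0.2, -0.5]
gripper_width: 0.0257
t 19.52 tcp [0.5646 0.0499 0.1481] x [ 0.864 -0.062  0.5  ] y [-0.072 -0.997  0.001] z [ 0.498 -0.037 -0.866] F [ 1.21  1.13 -0.89] w 0.0257
```

View pics/w16c.png

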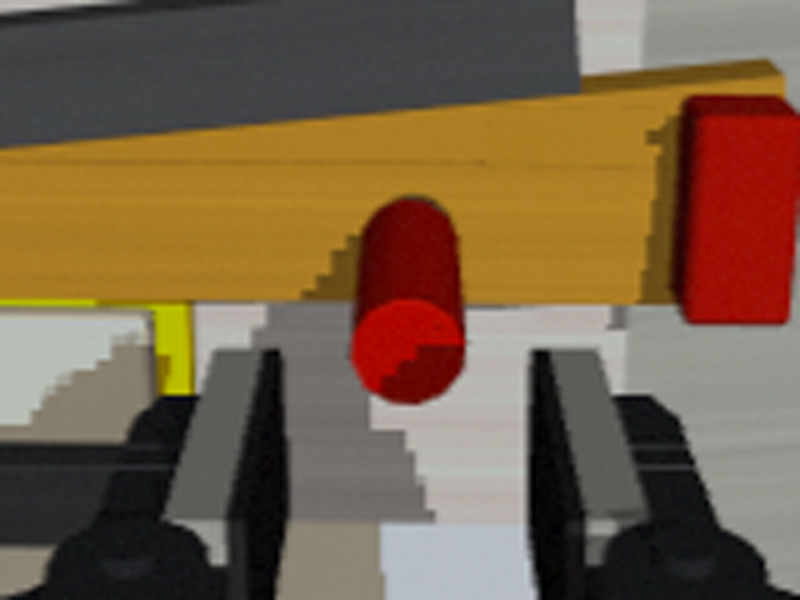

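View pics/s16c.png

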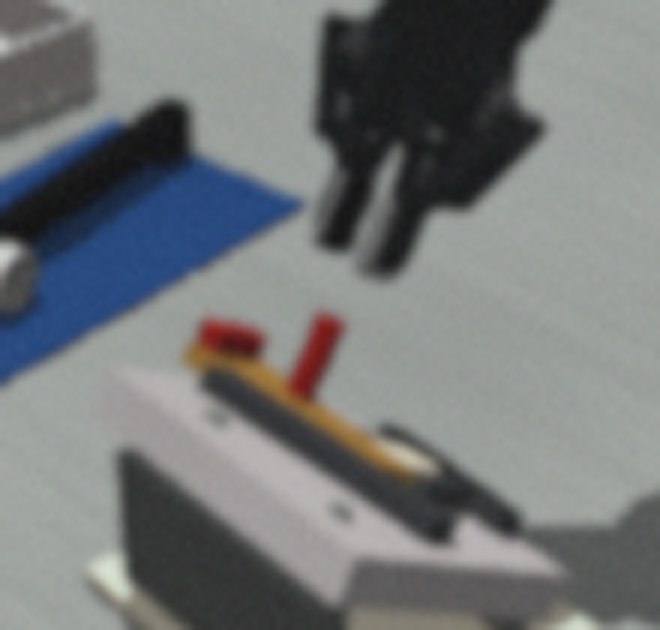

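```bash
python3 - <<'E'
from plan import *; import wy,pickle
c,s=pickle.load(open("w16.pkl","rb")); C=Cam(c)
px=lambda P:((C.proj(P)[0]-[240,170]+.5)*5-.5).round(0)
for hx in (-.0145,-.013,):
  for dz in (0,.004,.01):
    for tilt in (0,.08):
      a=np.array([-np.sin(tilt),0,np.cos(tilt)]); b0=np.array([hx,-.0545,.0125+dz])
      top=wy.b2w(b0+.040*a); sh=wy.b2w(b0); e=wy.E[0]*.0075
      dep=lambda P:-(C.R.T@(P-C.e))[2]
      print(hx,dz,tilt,"top",px(top),"w",(297.7*.015/dep(top)*5).round(0),"sh",px(sh),"far edge",px(sh+e),"w",(297.7*.015/dep(sh)*5).round(0))
E
```

```text
-0.0145 0 0 top [417. 331.] w 119.0 sh [416. 226.] far edge [416. 179.] w 99.0
-0.0145 0 0.08 top [417. 354.] w 119.0 sh [416. 226.] far edge [416. 179.] w 99.0
-0.0145 0.004 0 top [418. 344.] w 122.0 sh [416. 235.] far edge [416. 187.] w 101.0
-0.0145 0.004 0.08 top [418. 368.] w 121.0 sh [416. 235.] far edge [416. 187.] w 101.0
-0.0145 0.01 0 top [418. 365.] w 126.0 sh [416. 249.] far edge [416. 200.] w 104.0
-0.0145 0.01 0.08 top [418. 389.] w 125.0 sh [416. 249.] far edge [416. 200.] w 104.0
-0.013 0 0 top [417. 320.] w 120.0 sh [416. 217.] far edge [416. 169.] w 99.0
-0.013 0 0.08 top [417. 343.] w 119.0 sh [416. 217.] far edge [416. 169.] w 99.0
-0.013 0.004 0 top [418. 333.] w 122.0 sh [416. 225.] far edge [416. 177.] w 101.0
-0.013 0.004 0.08 top [418. 356.] w 122.0 sh [416. 225.] far edge [416. 177.] w 101.0
-0.013 0.01 0 top [418. 353.] w 126.0 sh [416. 239.] far edge [416. 190.] w 104.0
-0.013 0.01 0.08 top [418. 377.] w 126.0 sh [416. 239.] far edge [416. 190.] w 104.0
```

```bash
python3 -m creep '[[[-0.001,0,0],[0,0,0],1],[[-0.0015,0,0],[0,0,0],1],[[-0.0015,0,0],[0,0,0],1],[[-0.0015,0,0.008],[0,0,0],1],[[-0.0015,0,0.015],[0,0,0],1],[[-0.0015,0,0.018],[0,0,0],1],[[-0.0015,0,0.018],[0,0,0],1]]' 50
python3 - <<'E'
from plan import *; import wy
s=ctrl.get_state();st(); print("tcp bed",wy.E@(s["tcp_pos"]-wy.o))
E
```

```text
time: 20.15
tcp_pos: [0.5722, 0.0493, 0.1302]
eef_rot: [0.01, 0.966, -0.035, 0.257]
force: [-0.8, -0.5, -0.4]
gripper_width: 0.0003
t 20.15 tcp [0.5722 0.0493 0.1302] x [ 0.865 -0.062  0.497] y [-0.072 -0.997  0.001] z [ 0.496 -0.037 -0.868] F [-0.77 -0.46 -0.4 ] w 0.0003
tcp bed [-0.01703726 -0.05469241  0.06204413]
```

```bash
python3 -m creep '[[[0,0,0.002],[0,0,0],1],[[0,0,0.004],[0,0,0],1],[[0,0,0.005],[0,0,0],1],[[0,0,0.006],[0,0,0],1],[[0,0,0.006],[0,0,0],1]]'
python3 - <<'E'
from plan import *; import wy
s=ctrl.get_state();st(); print("tcp bed",wy.E@(s["tcp_pos"]-wy.o))
E
```

```text
time: 20.57
tcp_pos: [0.5754, 0.0491, 0.1265]
eef_rot: [0.01, 0.965, -0.035, 0.258]
force: [1.1, 0.5, 0.7]
gripper_width: 0.0
t 20.57 tcp [0.5754 0.0491 0.1265] x [ 0.864 -0.062  0.499] y [-0.072 -0.997  0.001] z [ 0.498 -0.037 -0.866] F [1.09 0.48 0.71] w 0.0
tcp bed [-0.01615452 -0.05461876  0.05722286]
```

```bash
python3 -m creep '[[[0,0,0.001],[0,0,0],1],[[0,0,0.002],[0,0,0],1],[[0,0,0.003],[0,0,0],1],[[0,0,0.003],[0,0,0],1]]'
python3 - <<'E'
from plan import *; import wy
s=ctrl.get_state();st(); print("tcp bed",wy.E@(s["tcp_pos"]-wy.o))
E
```

```text
time: 20.9
tcp_pos: [0.5769, 0.049, 0.1238]
eef_rot: [0.01, 0.965, -0.035, 0.258]
force: [-0.5, -0.0, 1.0]
gripper_width: 0.0
t 20.90 tcp [0.5769 0.049  0.1238] x [ 0.864 -0.062  0.499] y [-0.072 -0.997  0.001] z [ 0.498 -0.037 -0.866] F [-0.52 -0.01  0.99] w 0.0
tcp bed [-0.01620547 -0.05462432  0.05415891]
```

```bash
python3 -m creep '[[[0,0,0.001],[0,0,0],1],[[0,0,0.002],[0,0,0],1],[[0,0,0.002],[0,0,0],1]]'
python3 -m creep '[[[0,0,0.001],[0,0,0],1],[[0,0,0.001],[0,0,0],1]]'
python3 - <<'E'
from plan import *; import wy
s=ctrl.get_state();c=ctrl.camera("wrist");st(); print("tcp bed",wy.E@(s["tcp_pos"]-wy.o))
crop(c["img"],240,170,400,290,5,"w17c.png")
E
```

```text
time: 21.15
tcp_pos: [0.5776, 0.049, 0.1236]
eef_rot: [0.01, 0.965, -0.034, 0.259]
force: [-8.8, 0.7, 12.7]
gripper_width: 0.0
time: 21.32
tcp_pos: [0.5779, 0.0491, 0.1236]
eef_rot: [0.01, 0.965, -0.034, 0.259]
force: [-14.3, 0.5, 19.6]
gripper_width: -0.0001
t 21.37 tcp [0.5778 0.0491 0.1236] x [ 0.863 -0.061  0.502] y [-0.072 -0.997  0.001] z [ 0.5   -0.037 -0.865] F [-13.8    0.48  19.31] w -0.0002
tcp bed [-0.01544867 -0.05448729  0.0534905 ]
```

View pics/w17c.png

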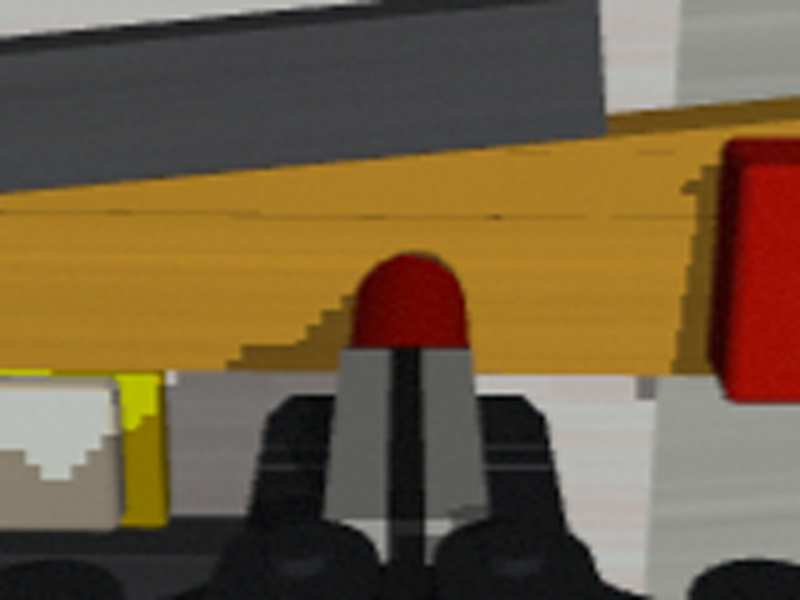

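```bash
python3 -m creep '[[[0,0,-0.005],[0,0,0],1],[[0,0,-0.02],[0,0,0],1],[[0,0,-0.05],[0,0,0],1],[[-0.03,0,-0.09],[0,0,0],1],[[-0.06,0,-0.12],[0,0,0],1],[[-0.06,0,-0.12],[0,0,0],1],[[-0.06,0,-0.12],[0,0,0],1]]'
python3 - <<'E'
from plan import *;import pickle
c=ctrl.camera("wrist");st();cv2.imwrite("pics/w18.png",c["img"][:,:,::-1])
c=ctrl.camera("top");cv2.imwrite("pics/t18.png",c["img"][:,:,::-1])
c=ctrl.camera("scene");cv2.imwrite("pics/s18.png",c["img"][:,:,::-1])
E
```

```text
time: 21.95
tcp_pos: [0.4642, 0.0574, 0.196]
eef_rot: [0.01, 0.965, -0.034, 0.259]
force: [0.0, -0.1, -0.5]
gripper_width: -0.0003
t 22.00 tcp [0.4664 0.0572 0.1962] x [ 0.863 -0.061  0.502] y [-0.071 -0.997  0.001] z [ 0.5   -0.037 -0.865] F [-0.26 -0.53  0.78] w -0.0002
```

View pics/w18.png

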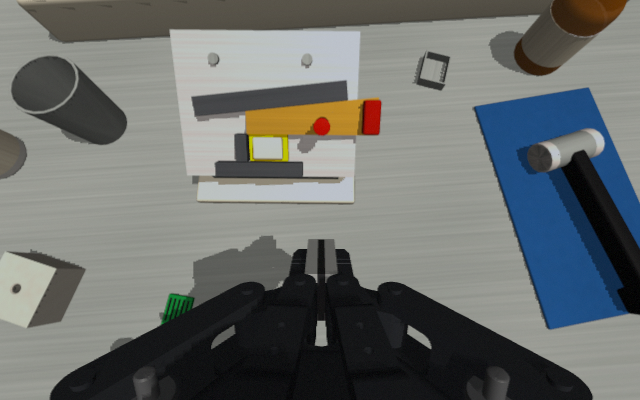

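View pics/t18.png

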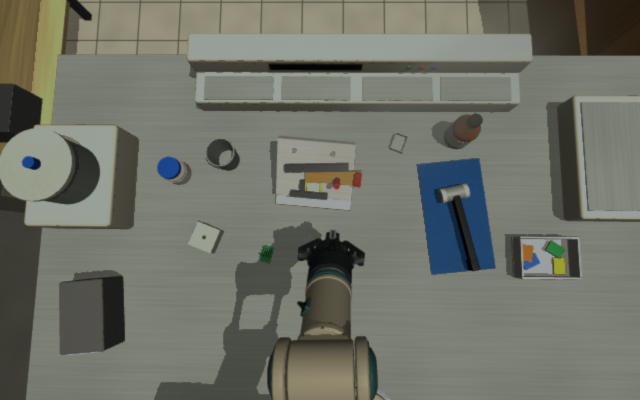

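View pics/s18.png

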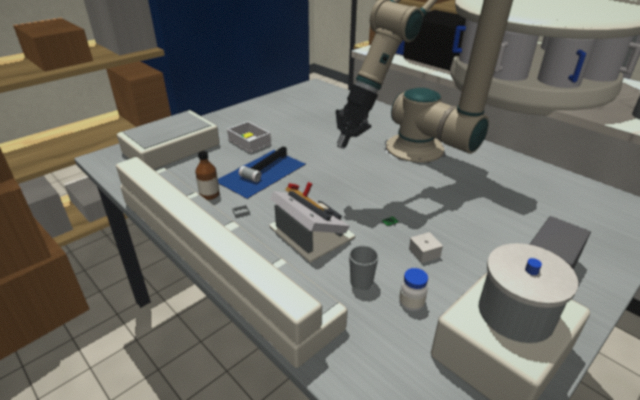

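```bash
python3 - <<'E'
from plan import *
st(); print(ctrl.sign_off())
E
```

```text
t 22.10 tcp [0.4681 0.057  0.1957] x [ 0.863 -0.062  0.501] y [-0.072 -0.997  0.001] z [ 0.5   -0.037 -0.865] F [-0.02  0.07 -0.02] w 0.0001
the job is handed in; nothing more can be done
None
```

The job is done and was handed in at 22.1 s of the 64 s. The hand-in gives no verdict, so this rests on my own checks.

- **Wedge:** I drove it home with seven short hammer taps. The hammer was drawn back clear between taps, and the gripper never touched the wedge. The first tap moved it about 8 mm. On the last two it stopped advancing while the force rose to 18 N and then 30 N. The struck face then measured about 108 mm from the bed's middle, against 110 mm nominal at home.
- **Hammer:** it lies flat on the blue mat, about where it started.
- **Pin:** it went through the wedge into the bed until the shoulder stopped it at about 24 N. After release it settled slightly down the slope. I could not tell from the picture whether it had also lifted, so I pressed its head down with the closed fingers. It stopped rigidly with its top at 53.5 mm above the bed, against 52.5 mm nominal and about 54 mm expected from the grip.
- **Everything else:** the last pictures show the bystanders where they were, and the arm is clear with nothing in the gripper.

**Disagreement:** the top and wrist cameras differed by 2–4 mm on the fixture's position along the slope. I lined the pin up with the hole in the wrist picture instead of relying on the absolute position.

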